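Fit the purifier cartridges and leak-check the manifold seam

TASK

Slide every filter cartridge on the bench, white nose first, under the manifold's retaining bar into the lane tagged with its colour until it is fully home, and only then open the gas valve. With the gas on, take the leak-detector wand and run its tip slowly (about 3 cm/s) and gently along the whole black gasket line, from the green dot end to the red dot end, no more than a few millimetres off it, then hang the wand back upright in its stand and shut the valve. All cartridges must be home at the finish; leave the amber bottle and the vials standing where they are.

Things in the scene. Friction and masses are not known exactly. Their poses are not given: they have to be found in the camera images.
- manifold: white purifier manifold, fixed. Origin on the bench at the foot of the block's front face, mid-width; x from the lane mouths into the block, y to the left, z up. Block x 0 to 110, y -125 to 125, top z 55. Four lanes along x, open at x -85; grey walls 10 thick, 20 high (outermost 34). Aluminium retaining bar over all lanes: x -36 to 2, underside z 34, top z 46, colour tags on it
- stand_rest (a point): where the wand's tip is when it hangs in its grey fork stand: on the stand's upright axis, 15 above the bench; axes are the stand's. Stand, fixed: base 90 x 90 x 8, two prongs along x, 60 long, 14 thick, tops 70 above the bench, the gap between them 17 wide, open above and to -x; back wall at x 30 to 42, as high
- wand: leak-detector wand, upright in its stand at the start: pointed steel probe 8 in diameter, 55 long, below a red square handle 24 x 24, 65 high, with a black cap. Origin at the probe's tip, z up along the handle (x, y square to its faces): handle spans z 55 to 120; its underside rests on the prongs. 120 g
- valve (a joint): gas valve lever angle: 0 shut (lever leans to the valve's -x side, 0.5 rad from upright), 1.0 fully open (leans 0.5 rad to its +x side). It stays where it is left; light friction
- valve_base: gas valve's grey base, 70 x 50 x 25 high, fixed; origin on the bench under its centre. The lever (steel rod 10 in diameter, red ball 26 in diameter at its end) swings in the base's xz plane about a pivot 22 above the origin; ball centre 80 from the pivot. Can be pushed over with shut fingers, about 1 N at the ball
- amber_bottle: bystander: amber bottle 70 in diameter, 150 high, origin under its centre
- vial_a: bystander: small vial with blue cap, 22 in diameter, 34 high
- vial_b: bystander: small vial with red cap, 22 in diameter, 34 high
- cartridge_green: filter cartridge, green with a white nose: body 72 long (x) x 44 wide x 30 high, origin under its centre, x points to the white nose. Grip tab in green (20 along x, 14 wide along y, from z 30 to 64) stands on its tail, centred at x -20, near the centre of mass. About 105 to 210 g. Lies loose on the bench; may be absent
- home_green (a point): where the origin of cartridge_green is when it is fully home in the green lane (nose against the block); axes as the manifold's, on the bench, mid-lane. Lane 50 wide, floor is the bench, centred at y 90 of the manifold
- cartridge_blue: filter cartridge, blue with a white nose: body 72 long (x) x 44 wide x 30 high, origin under its centre, x points to the white nose. Grip tab in blue (20 along x, 14 wide along y, from z 30 to 64) stands on its tail, centred at x -20, near the centre of mass. About 105 to 210 g. Lies loose on the bench; may be absent
- home_blue (a point): where the origin of cartridge_blue is when it is fully home in the blue lane (nose against the block); axes as the manifold's, on the bench, mid-lane. Lane 50 wide, floor is the bench, centred at y 30 of the manifold
- cartridge_orange: filter cartridge, orange with a white nose: body 72 long (x) x 44 wide x 30 high, origin under its centre, x points to the white nose. Grip tab in orange (20 along x, 14 wide along y, from z 30 to 64) stands on its tail, centred at x -20, near the centre of mass. About 105 to 210 g. Lies loose on the bench; may be absent
- home_orange (a point): where the origin of cartridge_orange is when it is fully home in the orange lane (nose against the block); axes as the manifold's, on the bench, mid-lane. Lane 50 wide, floor is the bench, centred at y -30 of the manifold
- cartridge_yellow: filter cartridge, yellow with a white nose: body 72 long (x) x 44 wide x 30 high, origin under its centre, x points to the white nose. Grip tab in yellow (20 along x, 14 wide along y, from z 30 to 64) stands on its tail, centred at x -20, near the centre of mass. About 105 to 210 g. Lies loose on the bench; may be absent
- home_yellow (a point): where the origin of cartridge_yellow is when it is fully home in the yellow lane (nose against the block); axes as the manifold's, on the bench, mid-lane. Lane 50 wide, floor is the bench, centred at y -90 of the manifold
- seam0 (a point): point 0 of 0 to 7 along the gasket line, on the block's top, 0 beside the green dot, 7 beside the red dot; manifold x 85, y 100. The line is 5 wide and straight between neighbouring points
- seam1 (a point): point 1 of 0 to 7 along the gasket line, on the block's top, 0 beside the green dot, 7 beside the red dot; manifold x 85, y 65. The line is 5 wide and straight between neighbouring points
- seam2 (a point): point 2 of 0 to 7 along the gasket line, on the block's top, 0 beside the green dot, 7 beside the red dot; manifold x 85, y 30. The line is 5 wide and straight between neighbouring points
- seam3 (a point): point 3 of 0 to 7 along the gasket line, on the block's top, 0 beside the green dot, 7 beside the red dot; manifold x 68, y 10. The line is 5 wide and straight between neighbouring points
- seam4 (a point): point 4 of 0 to 7 along the gasket line, on the block's top, 0 beside the green dot, 7 beside the red dot; manifold x 52, y -10. The line is 5 wide and straight between neighbouring points
- seam5 (a point): point 5 of 0 to 7 along the gasket line, on the block's top, 0 beside the green dot, 7 beside the red dot; manifold x 35, y -30. The line is 5 wide and straight between neighbouring points
- seam6 (a point): point 6 of 0 to 7 along the gasket line, on the block's top, 0 beside the green dot, 7 beside the red dot; manifold x 35, y -65. The line is 5 wide and straight between neighbouring points
- seam7 (a point): point 7 of 0 to 7 along the gasket line, on the block's top, 0 beside the green dot, 7 beside the red dot; manifold x 35, y -100. The line is 5 wide and straight between neighbouring points
Not all that is in view belongs to the job. Leave any pink, purple or turquoise look-alike of the part that bears stand_rest alone.

How it is judged:
On the way, in this order (a step that is already met when the one before it is completed fails the run):
1. every cartridge present is fully home in the lane of its colour (x of cartridge_green in the frame of home_green between -0.004 and 0.004 m and y of cartridge_green in the frame of home_green between -0.006 and 0.006 m and z of cartridge_green in the frame of home_green below 0.006 m and angle between the x axis of cartridge_green and the x axis of home_green, either way round below 0.12 rad and x of cartridge_blue in the frame of home_blue between -0.004 and 0.004 m and y of cartridge_blue in the frame of home_blue between -0.006 and 0.006 m and z of cartridge_blue in the frame of home_blue below 0.006 m and angle between the x axis of cartridge_blue and the x axis of home_blue, either way round below 0.12 rad and x of cartridge_orange in the frame of home_orange between -0.004 and 0.004 m and y of cartridge_orange in the frame of home_orange between -0.006 and 0.006 m and z of cartridge_orange in the frame of home_orange below 0.006 m and angle between the x axis of cartridge_orange and the x axis of home_orange, either way round below 0.12 rad and x of cartridge_yellow in the frame of home_yellow between -0.004 and 0.004 m and y of cartridge_yellow in the frame of home_yellow between -0.006 and 0.006 m and z of cartridge_yellow in the frame of home_yellow below 0.006 m and angle between the x axis of cartridge_yellow and the x axis of home_yellow, either way round below 0.12 rad), for 0.2 s.
2. gas valve open (value of joint valve above 0.8 rad), for 0.2 s.
3. wand tip passes seam point 0 slowly, within 9 mm of it, gas on (distance between wand and seam0 below 0.009 m and linear speed of wand below 0.06 m/s and value of joint valve above 0.8 rad), for 0.1 s.
4. wand tip passes seam point 1 slowly, within 9 mm of it, gas on (distance between wand and seam1 below 0.009 m and linear speed of wand below 0.06 m/s and value of joint valve above 0.8 rad), for 0.1 s.
5. wand tip passes seam point 2 slowly, within 9 mm of it, gas on (distance between wand and seam2 below 0.009 m and linear speed of wand below 0.06 m/s and value of joint valve above 0.8 rad), for 0.1 s.
6. wand tip passes seam point 3 slowly, within 9 mm of it, gas on (distance between wand and seam3 below 0.009 m and linear speed of wand below 0.06 m/s and value of joint valve above 0.8 rad), for 0.1 s.
7. wand tip passes seam point 4 slowly, within 9 mm of it, gas on (distance between wand and seam4 below 0.009 m and linear speed of wand below 0.06 m/s and value of joint valve above 0.8 rad), for 0.1 s.
8. wand tip passes seam point 5 slowly, within 9 mm of it, gas on (distance between wand and seam5 below 0.009 m and linear speed of wand below 0.06 m/s and value of joint valve above 0.8 rad), for 0.1 s.
9. wand tip passes seam point 6 slowly, within 9 mm of it, gas on (distance between wand and seam6 below 0.009 m and linear speed of wand below 0.06 m/s and value of joint valve above 0.8 rad), for 0.1 s.
10. wand tip passes seam point 7 slowly, within 9 mm of it, gas on (distance between wand and seam7 below 0.009 m and linear speed of wand below 0.06 m/s and value of joint valve above 0.8 rad), for 0.1 s.
At the end, for the whole second after the job is handed in: Every cartridge present lies in the lane of its colour within 4 mm of fully home (6 mm sideways, 0.12 rad) and at rest; the valve is below 0.2 rad; the wand hangs upright (0.12 rad) and at rest in its stand, tip within 15 mm of stand_rest (all of step 1 and value of joint valve below 0.2 rad and distance between wand and stand_rest below 0.015 m and angle between wand's own z axis and vertical below 0.12 rad and linear speed of each of wand, cartridge_green, cartridge_blue, cartridge_orange, cartridge_yellow below 0.02 m/s); the robot touches nothing.
It fails at once if the amber bottle or a vial is pushed more than 4 cm (distance of any of amber_bottle, vial_a, vial_b from where it was at the start of the episode above 0.04 m).
It fails at once if the amber bottle or a vial is knocked over (angle between any of amber_bottle, vial_a, vial_b's own z axis and vertical above 0.6 rad).
It fails at once if the wand is pressed hard on the manifold (over 20 N) (contact force between wand and manifold above 20 N).
Of cartridge_green, cartridge_blue, cartridge_orange, cartridge_yellow only 2 to 4 are there at a start; the rules pass over those that are not, and their reading is None.
At some moment in a run one of cartridge_green, cartridge_blue, cartridge_orange, cartridge_yellow may be knocked a few centimetres aside while the robot is not near it.
It also fails if it takes over 210 s, if anything falls off the work surface, if the arm or the gripper's body presses on something with over 40 N, if the wrist force passes 120 N, or if a joint passes its speed limit or range.

ROBOT

A 7-joint arm with a two-finger parallel gripper is mounted at the origin on the work surface. World frame = base frame: x ahead of the robot, y to its left, z up, the work surface at z = 0. Lengths are in m, angles in rad, forces in N, time in s.
With the tool pointing down it reaches from about 0.4 to 0.85 m from the base axis. Payload 4.4 kg.
Tool frame: the origin (TCP) lies at the very end of the fingers, on their centre line; the grasp point (between the pads) lies 19 mm behind it (r.grip_depth is the distance from the TCP to the grasp point, in m); z points along the fingers, x is the direction in which the jaws open and shut, and the axes are right-handed (so a half turn about z gives the same grasp; the last joint's range is limited). The gripper opens to 94 mm and grips with 3 to 60 N. Pads are 16 mm wide; open, the fingers measure 119 mm over their backs; the gripper's body (75 mm by 177 mm) begins 78 mm behind the grasp point.
Start: joints at [-1.286, 0.628, 0.038, 1.517, -0.027, 0.996, -0.02], TCP at [0.223, 0.61, 0.205] pointing down, gripper open.
Joint ranges: [-3.06, 3.06], [-0.37, 2.12], [-1.25, 1.32], [0.18, 2.47], [-1.1, 4.24], [0.23, 1.98], [-2.94, 2.94]. Speed limits (rad/s): [2.57, 2.57, 3.14, 3.14, 3.14, 3.14, 3.14].

INTERFACE

Orientations are given as a unit quaternion [x, y, z, w].
In Python, from rig import status, optics, r gives the robot as it stands.
- The arm moves only by the shell command python3 -m crank 'ROWS' [FORCE]. ROWS is a JSON object of lists of equal length, an entry for each row: "linear": the shift along the world's x, y, z in units of 40 mm (1.0 is 40 mm), a list of three; "twist": the turn, a rotation vector about the world's x, y, z in rad, a list of three; "hand": the finger opening in mm, from 0 to 94. In form: {"linear": [[tx, ty, tz], ...], "twist": [[rx, ry, rz], ...], "hand": [hand, ...]}. A call has 1 to 10 rows; each row is the pose to reach, as a shift and turn from the pose commanded when the call began; what a row does not reach only later rows make up. A row lasts 1/12 s, in which the tool goes at most 41.7 mm and 7.16 degrees, less where a joint would pass 70% of its speed; a pose out of reach is approached as far as the arm can. A call with a gripper value outside its range is refused whole. The fingers move at their own pace and stop on an object; FORCE is the grip in N (left out, the last holds). Time passes only in rows, so rows that repeat a pose let the fingers close. It gives the time, the measured TCP pose, the force and the opening at its end, in the units of the state.
- status.get_state(): the state, without advancing time (a new reading comes with each control period).
- optics.capture(name): name is "scene" or "top" or "wrist"; returns a dict with "color" (384x512x3 uint8, red, green, blue), "fx", "fy", "cx", "cy" (pixels), "view" (4x4, takes a point from world to camera coordinates). Camera axes: x right, y up, looking along -z (the intrinsics and any distortion apply to the point x, -y, -z); pixel columns grow to the right and rows downward; lengths in m; the calibration is good to about 2 mm. A picture is of the moment at which its call begins. There is no depth.
- r.hand_in(): hands the job in, once; it reports no verdict.
The state is a dict: "t": time; "qpos": joint angles; "qd": joint speeds; "tau": joint torques, N m; "tcp_pos": TCP position; "ee_rot": TCP orientation; "ft_force": force on the tool from outside, world axes, zero at the start; "wrist_torque": the same for the moment, N m; "finger_gap": finger opening in m.
Only numpy, scipy, OpenCV 4.12 (cv2) and the standard library are available. Lean on these libraries where they do the work, as an engineer would, in place of code of your own. Each camera call takes 0.05 s, during which the arm holds its last target.

## Working session

There is one attempt and no reset: what is moved stays moved. The work goes in short steps, Python scripts to look and compute and a shell command to move; the robot and the scene stay as the last step left them, time stands still between calls to the robot, and variables do not carry over. Pictures are saved under pics/ and viewed, and the job is handed in when it is done.

```bash
ls; mkdir -p pics; cat > h.py <<'E'
import numpy as np, cv2
from rig import status, optics, r
def shot(n,f):
    c=optics.capture(n); cv2.imwrite('pics/'+f,c['color'][:,:,::-1]); return c
E
python3 - <<'E'
from h import *
s=status.get_state(); print(s)
for n in ['scene','top','wrist']:
    c=shot(n,n+'0.png'); print(n,[ (k,np.round(c[k],4).tolist()) for k in c if k!='color'])
E
```

```text
pics
{'t': 0.0, 'qpos': array([-1.28579412,  0.62931158,  0.03843026,  1.51835559, -0.02701787,
        0.9962614 , -0.01998282]), 'qd': array([ 5.21017839e-04, -9.69757670e-04,  9.20499571e-04,  9.71050308e-04,
       -7.04216420e-04,  5.32648389e-05, -4.80501056e-04]), 'tau': array([ 9.06659034e-05, -5.49731255e+01,  1.14339877e+00, -1.86639529e+01,
       -5.23471506e-02,  2.35251349e-02,  1.47417936e-04]), 'tcp_pos': array([0.22311095, 0.60981804, 0.20458024]), 'ee_rot': array([ 8.19644438e-01,  5.72871860e-01, -7.45349051e-04,  5.20842353e-04]), 'ft_force': array([ 0.64610697, -0.5027792 ,  0.48557501]), 'wrist_torque': array([0.02460391, 0.04505547, 0.04050388]), 'finger_gap': 0.09400744489830166}
scene [('fx', 409.1047), ('fy', 409.1047), ('cx', 250.2176), ('cy', 193.9808), ('view', [[0.6656, 0.7462, -0.0104, -0.316], [-0.5041, 0.4598, 0.7311, 0.2288], [0.5503, -0.4814, 0.6822, -1.4644], [0.0, 0.0, 0.0, 1.0]])]
top [('fx', 433.7038), ('fy', 433.7038), ('cx', 254.6385), ('cy', 185.2058), ('view', [[-0.027, -0.9995, 0.015, -0.0202], [0.993, -0.025, 0.1157, -0.5266], [-0.1152, 0.018, 0.9932, -1.2988], [0.0, 0.0, 0.0, 1.0]])]
wrist [('fx', 294.9299), ('fy', 294.9299), ('cx', 253.9048), ('cy', 190.4685), ('view', [[0.3431, 0.9393, -0.0022, -0.6486], [-0.9088, 0.3314, -0.2534, 0.0268], [-0.2373, 0.0889, 0.9674, -0.3931], [0.0, 0.0, 0.0, 1.0]])]
```

View pics/scene0.png

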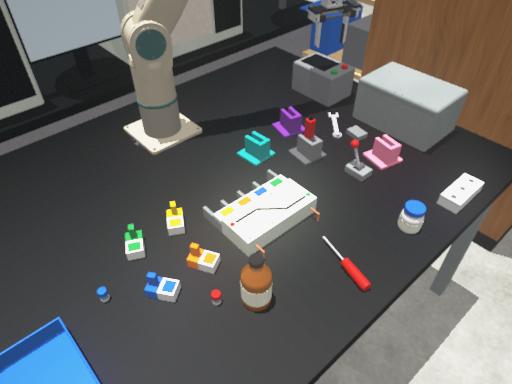

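View pics/top0.png

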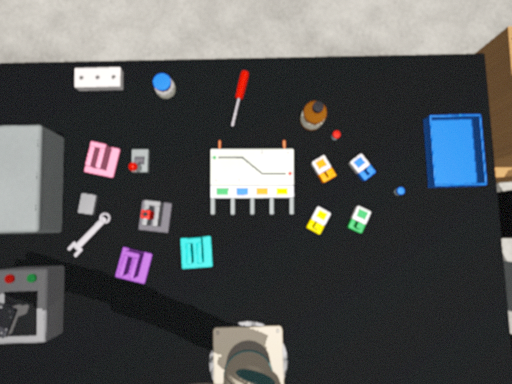

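View pics/wrist0.png

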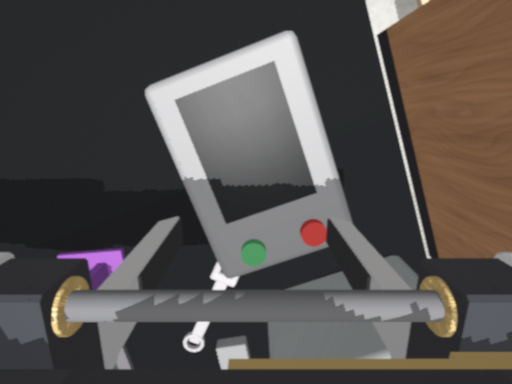

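```bash
python3 - <<'E'
import cv2
a=cv2.imread('pics/top0.png'); 
cv2.imwrite('pics/t1.png',cv2.resize(a[130:245,195:330],None,fx=5.5,fy=5.2,interpolation=cv2.INTER_CUBIC))
cv2.imwrite('pics/t2.png',cv2.resize(a[90:245,295:415],None,fx=5,fy=3.8,interpolation=cv2.INTER_CUBIC))
cv2.imwrite('pics/t3.png',cv2.resize(a[135:290,65:220],None,fx=3.8,fy=3.8,interpolation=cv2.INTER_CUBIC))
b=cv2.imread('pics/scene0.png')
cv2.imwrite('pics/s1.png',cv2.resize(b[95:265,200:410],None,fx=3.5,fy=3.5,interpolation=cv2.INTER_CUBIC))
E
cat >> h.py <<'E'
def proj(c,p):
    p=np.atleast_2d(p); q=p@c['view'][:3,:3].T+c['view'][:3,3]
    return np.c_[c['fx']*q[:,0]/-q[:,2]+c['cx'], c['fy']*-q[:,1]/-q[:,2]+c['cy']]
def ray(c,uv,z=0):
    V=np.array(c['view']); R=V[:3,:3]; o=-R.T@V[:3,3]
    uv=np.atleast_2d(np.array(uv,float))
    d=np.c_[(uv[:,0]-c['cx'])/c['fx'],-(uv[:,1]-c['cy'])/c['fy'],-np.ones(len(uv))]@R
    return o+d*((z-o[2])/d[:,2])[:,None]
E
python3 - <<'E'
from h import *
c=optics.capture('top'); print(c.keys())
print(ray(c,[[215,150],[295,149],[249,360],[0,0],[511,383]],0.055))
s=optics.capture('scene');print(proj(s,[0,0,0]),proj(c,[0,0,0]),proj(c,[.223,.61,.2]))
E
```

```text
dict_keys(['color', 'fx', 'fy', 'cx', 'cy', 'view'])
[[ 0.63353944  0.08386596  0.055     ]
 [ 0.63080583 -0.1592308   0.055     ]
 [ 0.01794996 -0.00362034  0.055     ]
 [ 1.12789603  0.74944416  0.055     ]
 [-0.0692221  -0.75658688  0.055     ]]
[[161.93010902 130.07076788]] [[247.90515567 361.0419554 ]] [[  8.42518826 300.85282204]]
```

View pics/t1.png

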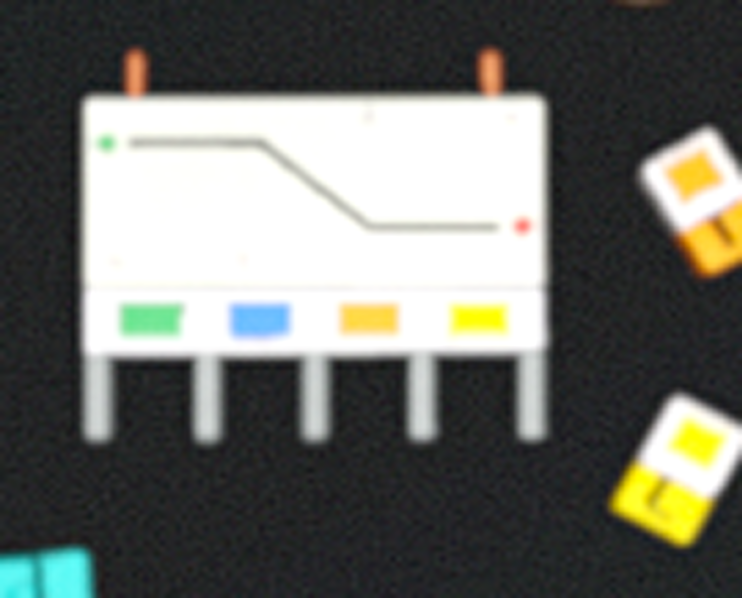

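View pics/t2.png

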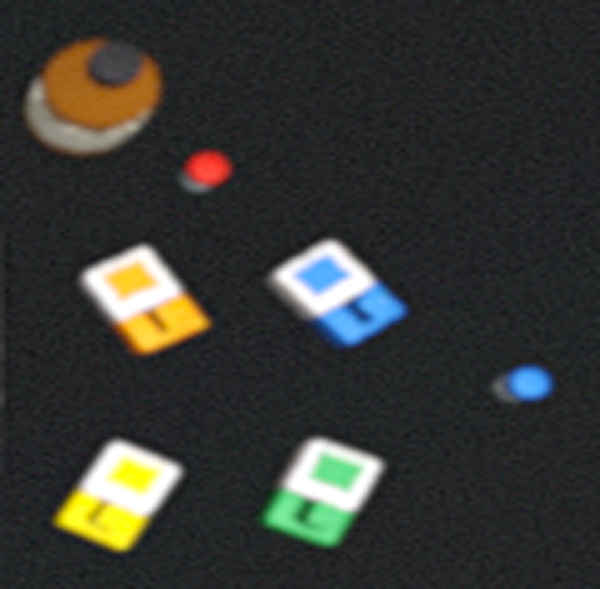

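View pics/t3.png

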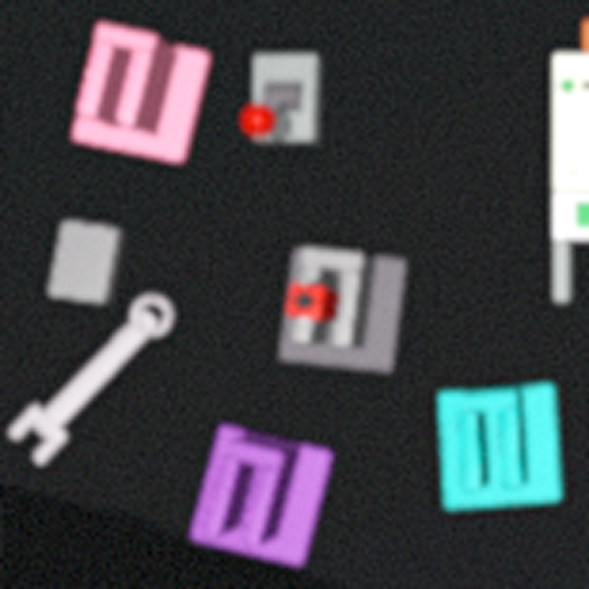

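View pics/s1.png

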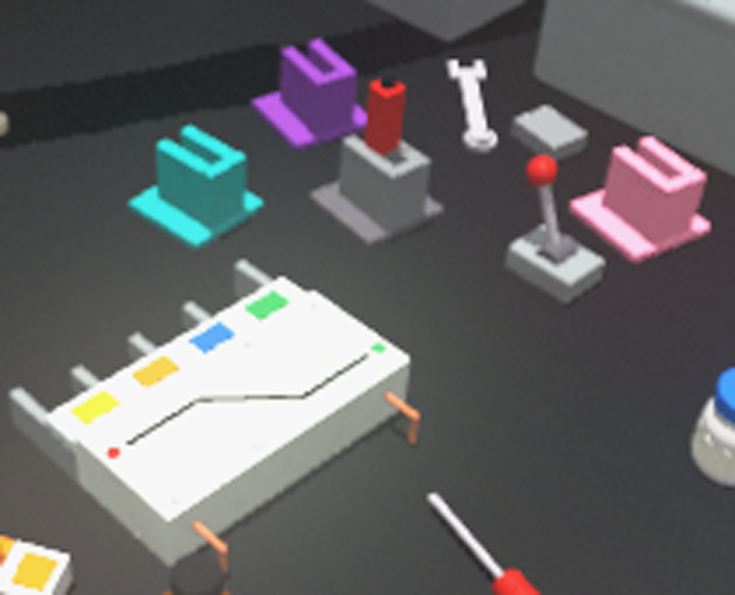

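```bash
cat >> h.py <<'E'
HS={'orange':(10,20),'yellow':(24,34),'green':(55,75),'blue':(98,115)}
def blobs(c,name,smin=110,vmin=100,amin=8):
    h=cv2.cvtColor(c['color'],cv2.COLOR_RGB2HSV); lo,hi=HS[name]
    m=((h[...,0]>=lo)&(h[...,0]<=hi)&(h[...,1]>smin)&(h[...,2]>vmin)).astype(np.uint8)
    n,l,st,ce=cv2.connectedComponentsWithStats(m)
    return [(int(st[i,4]),ce[i].round(1).tolist(),st[i,:4].tolist()) for i in range(1,n) if st[i,4]>=amin]
def campos(c):
    V=np.array(c['view']); return -V[:3,:3].T@V[:3,3]
E
python3 - <<'E'
from h import *
t=optics.capture('top'); s=optics.capture('scene'); w=optics.capture('wrist')
for n in HS:
    print(n)
    for b in blobs(t,n): print('  t',b, ray(t,[b[1]],.03)[0].round(3))
    for b in blobs(s,n): print('  s',b, ray(s,[b[1]],.03)[0].round(3))
print(campos(w)-status.get_state()['tcp_pos'])
from scipy.spatial.transform import Rotation as R
print(R.from_quat(status.get_state()['ee_rot']).as_matrix().round(3))
print(R.from_quat(status.get_state()['ee_rot']).as_matrix().T@(campos(w)-status.get_state()['tcp_pos']))
print(R.from_quat(status.get_state()['ee_rot']).as_matrix().T@w['view'][:3,:3].T)
E
```

```text
orange
  t (180, [509.5, 47.7], [506, 28, 6, 49]) [ 0.95  -0.865  0.03 ]
  t (13, [493.6, 46.1], [492, 43, 5, 9]) [ 0.956 -0.814  0.03 ]
  t (10, [488.3, 49.1], [486, 47, 5, 5]) [ 0.947 -0.796  0.03 ]
  t (13, [489.1, 59.5], [487, 57, 6, 6]) [ 0.912 -0.795  0.03 ]
  t (19, [507.7, 94.4], [503, 92, 9, 5]) [ 0.796 -0.844  0.03 ]
  t (648, [501.3, 122.8], [490, 95, 22, 55]) [ 0.704 -0.815  0.03 ]
  t (334, [314.0, 113.4], [303, 101, 24, 23]) [ 0.748 -0.226  0.03 ]
  t (20, [219.2, 143.8], [218, 141, 4, 7]) [0.658 0.072 0.03 ]
  t (29, [283.8, 143.7], [282, 140, 5, 8]) [ 0.653 -0.128  0.03 ]
  t (469, [503.1, 165.8], [494, 148, 18, 34]) [ 0.567 -0.808  0.03 ]
  t (63, [327.7, 176.3], [318, 167, 19, 16]) [ 0.548 -0.26   0.03 ]
  t (19, [325.4, 173.6], [322, 170, 6, 8]) [ 0.556 -0.253  0.03 ]
  s (13565, [452.6, 52.9], [361, 0, 151, 149]) [0.407 1.277 0.03 ]
  s (1015, [498.7, 215.6], [479, 184, 33, 57]) [1.    0.425 0.03 ]
  s (14, [314.7, 210.6], [311, 208, 8, 6]) [0.656 0.075 0.03 ]
  s (213, [193.6, 255.5], [186, 242, 18, 28]) [ 0.559 -0.262  0.03 ]
  s (16, [259.9, 248.4], [256, 245, 
[... 2176 characters left out ...]
1, [260.3, 191.0], [254, 187, 13, 9]) [0.498 0.019 0.03 ]
  s (327, [414.6, 208.0], [404, 199, 23, 19]) [0.833 0.285 0.03 ]
  s (323, [151.8, 284.3], [144, 271, 18, 28]) [ 0.563 -0.384  0.03 ]
  s (100, [168.6, 285.9], [163, 281, 13, 11]) [ 0.593 -0.358  0.03 ]
  s (105, [101.7, 291.6], [96, 286, 12, 12]) [ 0.503 -0.48   0.03 ]
  s (4395, [45.9, 358.5], [0, 316, 101, 68]) [ 0.572 -0.637  0.03 ]
[-0.06958092  0.02517176  0.18089063]
[[ 0.344  0.939 -0.   ]
 [ 0.939 -0.344 -0.   ]
 [-0.    -0.    -1.   ]]
[-0.00031673 -0.07400206 -0.18088709]
[[ 9.99999648e-01 -6.59632858e-04  5.18324611e-04]
 [-5.06775129e-04 -9.67367142e-01 -2.53378286e-01]
 [ 6.68546840e-04  2.53377935e-01 -9.67367136e-01]]
```

```bash
python3 - <<'E'
from h import *
t=optics.capture('top'); s=optics.capture('scene')
Y=np.array([90,30,-30,-90])/1e3
pt=np.array([[222,190.5],[241.9,191],[261.7,191],[281.5,191]]); ps=np.array([[275.8,181.9],[260.3,191],[244,200.6],[226.9,210.9]])
for c,p in((t,pt),(s,ps)):
    P=ray(c,p,.0465); print(P.round(4)); 
    k=np.polyfit(Y,P[:,:2],1); print(k, 'yaw',np.arctan2(-k[0,0],k[0,1]))
# block top corners top cam
print(ray(t,[[210.3,148.3],[294.4,148.3]],.055))
# patch->tail direction
for n,a,b in (('o',[(325.4,173.6)],0),):pass
D={'yellow':((321.2,214.6),(174.6,222.1)),'green':((361.9,213.8),(133.8,246)),'blue':((358.9,162),(168.6,285.9)),'orange':((322.5,168.2),(209.2,257.7))}
for n in D: print(n,ray(t,[D[n][0]],.0305)[0].round(4),ray(s,[D[n][1]],.0305)[0].round(4))
# red things: ball, wand, vial
for c,nm in((t,'t'),(s,'s')):
    h=cv2.cvtColor(c['color'],cv2.COLOR_RGB2HSV)
    m=(((h[...,0]<5)|(h[...,0]>174))&(h[...,1]>150)&(h[...,2]>110)).astype(np.uint8)
    n,l,st,ce=cv2.connectedComponentsWithStats(m)
    for i in range(1,n):
        if st[i,4]>15: print(nm,st[i],ce[i])
E
```

```text
[[ 0.5104  0.0654  0.0465]
 [ 0.5074  0.0054  0.0465]
 [ 0.5058 -0.0545  0.0465]
 [ 0.5043 -0.1144  0.0465]]
[[ 0.03298793  0.99888392]
 [ 0.50698088 -0.02453324]] yaw -0.033012785248039446
[[ 0.5124  0.0662  0.0465]
 [ 0.5107  0.0067  0.0465]
 [ 0.5091 -0.053   0.0465]
 [ 0.5082 -0.1131  0.0465]]
[[ 0.0234291   0.99596441]
 [ 0.51010567 -0.02328139]] yaw -0.023519696457997077
[[ 0.63912298  0.09801907  0.055     ]
 [ 0.63301403 -0.15748423  0.055     ]]
yellow [ 0.4306 -0.2344  0.0305] [ 0.4339 -0.2337  0.0305]
green [ 0.4297 -0.359   0.0305] [ 0.4333 -0.3567  0.0305]
blue [ 0.59   -0.3586  0.0305] [ 0.593  -0.3577  0.0305]
orange [ 0.5734 -0.2448  0.0305] [ 0.591  -0.2381  0.0305]
t [235  70  14  30 258] [241.76744186  83.90310078]
t [332 130   9   9  63] [336.22222222 133.76190476]
t [128 162   9   9  60] [131.8  166.15]
t [140 210  13   9  79] [146.86075949 214.        ]
t [  5 275   9   8  61] [  9.08196721 278.3442623 ]
s [342  65   5   4  20] [344.   66.5]
s [305 118  11  21 178] [309.47191011 127.51123596]
s [351 139   8   9  56] [354.46428571 143.14285714]
s [341 258  30  33 390] [355.54871795 273.98461538]
s [211 289  10  11  86] [215.5        294.27906977]
```

```bash
python3 -m crank '{"linear":[[4,-9.5,1.4],[4,-9.5,1.4],[4,-9.5,1.4],[4,-9.5,1.4],[4,-9.5,1.4],[4,-9.5,1.4],[4,-9.5,1.4],[4,-9.5,1.4],[4,-9.5,1.4],[4,-9.5,1.4]],"twist":[[0,0,0.32],[0,0,0.32],[0,0,0.32],[0,0,0.32],[0,0,0.32],[0,0,0.32],[0,0,0.32],[0,0,0.32],[0,0,0.32],[0,0,0.32]],"hand":[60,60,60,60,60,60,60,60,60,60]}' 20
python3 -m crank '{"linear":[[4.2,-9.5,0],[4.2,-9.5,0],[4.2,-9.5,0],[4.2,-9.5,0],[4.2,-9.5,0],[4.2,-9.5,0],[4.2,-9.5,0],[4.2,-9.5,0],[4.2,-9.5,0],[4.2,-9.5,0]],"twist":[[0,0,0],[0,0,0],[0,0,0],[0,0,0],[0,0,0],[0,0,0],[0,0,0],[0,0,0],[0,0,0],[0,0,0]],"hand":[60,60,60,60,60,60,60,60,60,60]}'
python3 - <<'E'
from h import *
c=shot('wrist','w1.png'); print(campos(c))
print(status.get_state()['ee_rot'],status.get_state()['qpos'])
E
```

```text
t: 1.33
tcp_pos: [0.3839, 0.2285, 0.2621]
ee_rot: [0.718, 0.696, 0.0, 0.0]
ft_force: [0.1, 0.6, -0.6]
finger_gap: 0.0602
t: 2.17
tcp_pos: [0.5519, -0.1518, 0.2618]
ee_rot: [0.718, 0.696, 0.0, 0.0]
ft_force: [1.5, 0.3, 0.2]
finger_gap: 0.06
[ 0.4777513  -0.14961272  0.44265953]
[ 0.72114837  0.69276546 -0.00148296  0.0043403 ] [ 0.1255373   0.46461791  0.15988859  1.66295722 -0.07586778  1.01447702
  1.83908876]
```

View pics/w1.png

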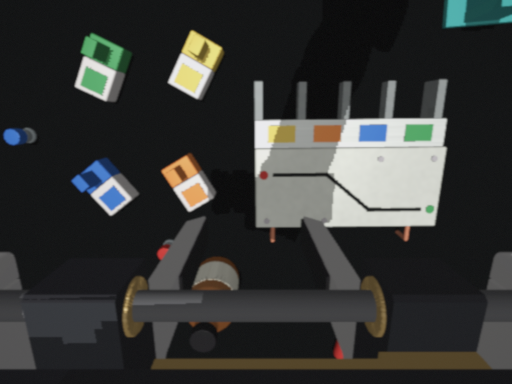

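```bash
python3 - <<'E'
from h import *
c=shot('wrist','w2.png'); np.save('w2.npy',c,allow_pickle=True); print(campos(c))
a=c['color'][20:225,60:225,::-1]; cv2.imwrite('pics/w2a.png',cv2.resize(a,None,fx=3,fy=2.9,interpolation=cv2.INTER_CUBIC))
a=c['color'][70:245,240:460,::-1]; cv2.imwrite('pics/w2b.png',cv2.resize(a,None,fx=3.6,fy=3.4,interpolation=cv2.INTER_CUBIC))
for n in HS:
    for b in blobs(c,n,100,60,20):
      if b[1][1]<220 : print(n,b,ray(c,[b[1]],.0305)[0].round(4),ray(c,[b[1]],.0465)[0].round(4))
E
```

```text
[ 0.47940776 -0.15764854  0.44236074]
orange (439, [335.6, 129.9], [323, 122, 27, 17]) [ 0.5074 -0.0505  0.0305] [ 0.5063 -0.0547  0.0465]
orange (780, [188.6, 168.0], [169, 151, 41, 35]) [ 0.5524 -0.2568  0.0305] [ 0.5496 -0.253   0.0465]
orange (314, [202.7, 192.6], [191, 182, 24, 22]) [ 0.5892 -0.2398  0.0305] [ 0.585  -0.2366  0.0465]
yellow (779, [209.2, 46.0], [189, 28, 41, 38]) [ 0.3955 -0.2151  0.0305] [ 0.3987 -0.2129  0.0465]
yellow (371, [196.2, 75.6], [184, 63, 25, 26]) [ 0.4302 -0.235   0.0305] [ 0.4321 -0.232   0.0465]
yellow (140, [284.6, 130.8], [278, 124, 19, 15]) [ 0.5059 -0.1201  0.0305] [ 0.5048 -0.1216  0.0465]
green (1094, [113.5, 50.3], [89, 32, 50, 39]) [ 0.3954 -0.3388  0.0305] [ 0.3987 -0.3318  0.0465]
green (364, [102.2, 79.3], [91, 67, 24, 25]) [ 0.4298 -0.3594  0.0305] [ 0.4317 -0.3516  0.0465]
green (386, [428.1, 128.2], [415, 121, 27, 16]) [0.51   0.075  0.0305] [0.5088 0.0659 0.0465]
green (30, [439.7, 205.5], [437, 203, 6, 6]) [0.6216 0.1041 0.0305] [0.616  0.0939 0.0465]
blue (399, [382.1, 128.9], [369, 121, 27, 17]) [0.5085 0.0127 0.0305] [0.5074 0.0061 0.0465]
blue (346, [24.1, 135.7], [12, 128, 25, 17]) [ 0.4984 -0.4807  0.0305] [ 0.4977 -0.4682  0.0465]
blue (915, [103.0, 174.1], [80, 157, 48, 36]) [ 0.5566 -0.3803  0.0305] [ 0.5536 -0.3716  0.0465]
blue (304, [121.0, 196.6], [109, 185, 25, 23]) [ 0.5908 -0.3597  0.0305] [ 0.5865 -0.3518  0.0465]
```

View pics/w2a.png

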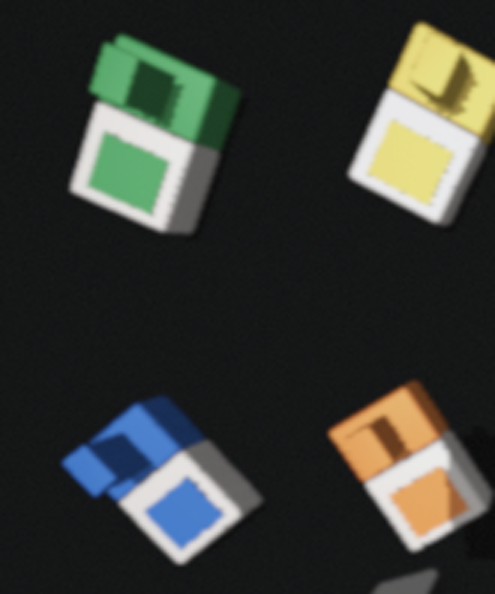

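View pics/w2b.png

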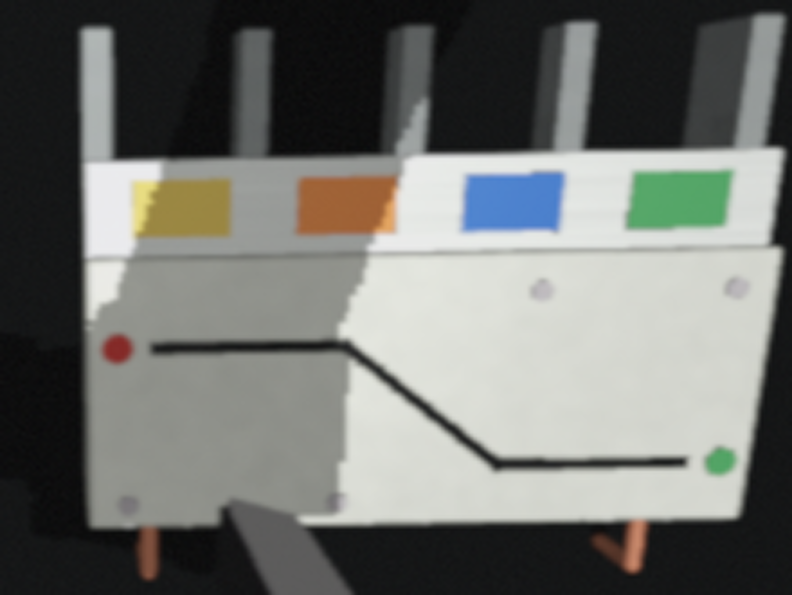

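```bash
python3 - <<'E'
from h import *
c=np.load('w2.npy',allow_pickle=True).item()
uv=[[282.2,172.6],[335.8,171.8],[378.1,206.5],[430.8,205.6]]
W=ray(c,uv,.055)[:,:2]
M=np.array([[35,-100],[35,-30],[85,30],[85,100]])/1e3
T=ray(c,[[335.6,129.9],[428.1,128.2],[382.1,128.9]],.0465)[:,:2]; TM=np.array([[-17,-30],[-17,90],[-17,30]])/1e3
def fit(M,W):
    mm,wm=M.mean(0),W.mean(0);H=(M-mm).T@(W-wm); th=np.arctan2(H[0,1]-H[1,0],H[0,0]+H[1,1]); R=np.array([[np.cos(th),-np.sin(th)],[np.sin(th),np.cos(th)]])
    t=wm-R@mm; print(th,t,((M@R.T+t-W)*1e3).round(1).tolist())
fit(M,W);fit(TM,T);fit(np.r_[M,TM],np.r_[W,T])
# cartridges: edges from minAreaRect of patch + patch->tail
for n in HS:
    h=cv2.cvtColor(c['color'],cv2.COLOR_RGB2HSV); lo,hi=HS[n]
    m=((h[...,0]>=lo)&(h[...,0]<=hi)&(h[...,1]>100)&(h[...,2]>60)).astype(np.uint8)
    m[:,225:]=0; k,l,st,ce=cv2.connectedComponentsWithStats(m)
    for i in range(1,k):
        if 290<st[i,4]<380 and ce[i][0]>40:
            ct=max(cv2.findContours((l==i).astype(np.uint8),0,1)[0],key=len)[:,0,:]
            P=(ray(c,ct,.0305)[:,:2]*1e3).astype(np.float32)
            print(n,ce[i],cv2.minAreaRect(P))
E
```

```text
-0.01410737576981685 [ 0.52599123 -0.02419495] [[0.5, 1.6], [-0.1, 0.2], [-0.1, 0.0], [-0.4, -1.8]]
-0.021013166478558637 [ 0.52385923 -0.02456762] [[-0.1, 0.5], [-0.1, -0.2], [0.1, -0.3]]
-0.012135789028534292 [ 0.52519182 -0.02435948] [[-0.1, 1.5], [-0.8, 0.1], [-0.9, 0.0], [-1.4, -1.8], [1.5, 0.5], [0.5, -0.1], [1.2, -0.2]]
orange [202.74840764 192.57324841] ((589.3392944335938, -239.89334106445312), (24.34868812561035, 28.584796905517578), 26.89288902282715)
yellow [196.17789757  75.62264151] ((430.2979431152344, -234.80357360839844), (26.69830894470215, 22.663253784179688), 59.84117889404297)
green [102.2032967   79.30494505] ((429.96533203125, -359.432373046875), (26.398576736450195, 22.849071502685547), 62.88407516479492)
blue [120.95723684 196.56907895] ((591.0009765625, -359.6907043457031), (23.808565139770508, 28.127239227294922), 35.681976318359375)
```

```bash
python3 - <<'E'
from h import *
c=np.load('w2.npy',allow_pickle=True).item()
D={'orange':((589.3,-239.9),26.9,(182.5,169.5)),'yellow':((430.3,-234.8),-30.2,(205,42)),'green':((430,-359.4),-27.1,(98.3,44.1)),'blue':((591,-359.7),35.7,(89.5,181))}
for n,(p,a,uv) in D.items():
    a=np.radians(a); x=np.array([np.cos(a),np.sin(a)]); q=ray(c,[uv],.064)[0,:2]*1e3; y=np.array([-x[1],x[0]])
    print(n,'tabseen',q.round(1),'rel',((q-p)@x).round(1),((q-p)@y).round(1),'pred tab',(p-38*x).round(1))
s=status.get_state(); print(s['tcp_pos'],s['t'])
E
```

```text
orange tabseen [ 548.1 -256.9] rel -44.4 3.4 pred tab [ 555.4 -257.1]
yellow tabseen [ 397.8 -215. ] rel -38.0 0.8 pred tab [ 397.5 -215.7]
green tabseen [ 394.9 -340.9] rel -39.7 0.4 pred tab [ 396.2 -342.1]
blue tabseen [ 558.9 -381.7] rel -38.9 0.9 pred tab [ 560.1 -381.9]
[ 0.55244705 -0.15797427  0.26138922] 2.2667
```

```bash
python3 -m crank '{"linear":[[-3.87,-1.44,-3.5],[-3.87,-1.44,-3.5],[-3.87,-1.44,-3.5],[-3.87,-1.44,-3.5],[-3.87,-1.44,-3.5],[-3.87,-1.44,-3.5],[-3.87,-1.44,-3.5],[-3.87,-1.44,-3.5]],"twist":[[0,0,-0.496],[0,0,-0.496],[0,0,-0.496],[0,0,-0.496],[0,0,-0.496],[0,0,-0.496],[0,0,-0.496],[0,0,-0.496]],"hand":[45,45,45,45,45,45,45,45]}' 30
cat >> h.py <<'E'
from scipy.spatial.transform import Rotation as Ro
def st():
    s=status.get_state(); m=Ro.from_quat(s['ee_rot']).as_matrix()
    print('t',round(s['t'],2),'tcp',(s['tcp_pos']*1e3).round(1),'head',np.degrees(np.arctan2(-m[0,0],m[1,0])).round(2),'zax',m[:,2].round(3),'F',np.round(s['ft_force'],1),'gap',round(s['finger_gap']*1e3,1))
if __name__=='__main__': st()
E
python3 h.py
```

```text
t: 2.93
tcp_pos: [0.3978, -0.207, 0.1219]
ee_rot: [0.867, 0.499, 0.001, 0.0]
ft_force: [0.6, -0.1, 0.4]
finger_gap: 0.0452
t 2.93 tcp [ 397.8 -207.   121.9] head -30.17 zax [ 0.001  0.    -1.   ] F [ 0.6 -0.1  0.4] gap 45.2
```

```bash
python3 -m crank '{"linear":[[0,-0.2,-0.5],[0,-0.2,-1.2],[0,-0.2,-2.08],[0,-0.2,-2.08],[0,-0.2,-2.08],[0,-0.2,-2.08],[0,-0.2,-2.08],[0,-0.2,-2.08],[0,-0.2,-2.08],[0,-0.2,-2.08]],"twist":[[0,0,0],[0,0,0],[0,0,0],[0,0,0],[0,0,0],[0,0,0],[0,0,0],[0,0,0],[0,0,0],[0,0,0]],"hand":[45,45,45,45,10,8,5,5,5,5]}' 30; python3 h.py
python3 - <<'E'
from h import *
shot('wrist','w3.png')
E
```

```text
t: 3.77
tcp_pos: [0.3977, -0.2154, 0.0398]
ee_rot: [0.867, 0.499, 0.001, 0.001]
ft_force: [-0.7, 1.7, 9.4]
finger_gap: 0.0137
t 3.77 tcp [ 397.7 -215.4   39.8] head -30.16 zax [ 0.003 -0.001 -1.   ] F [-0.7  1.7  9.4] gap 13.7
```

View pics/w3.png

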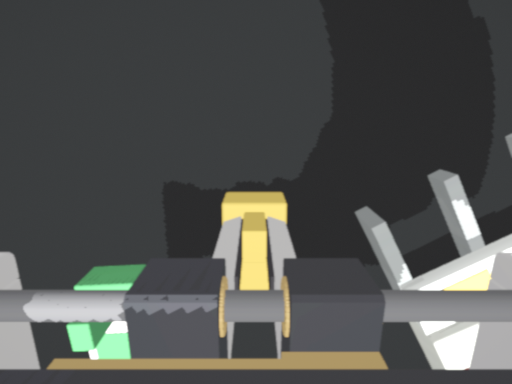

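```bash
python3 -m crank '{"linear":[[0,0,0.6],[0,0,1.25],[0.62,2.58,1.25],[0.62,2.58,1.25],[0.62,2.58,1.25],[0.62,2.58,1.25],[0.62,2.58,1.25],[0.62,2.58,1.25],[0.62,2.58,1.25],[0.62,2.58,1.25]],"twist":[[0,0,0],[0,0,0],[0,0,0.506],[0,0,0.506],[0,0,0.506],[0,0,0.506],[0,0,0.506],[0,0,0.506],[0,0,0.506],[0,0,0.506]],"hand":[5,5,5,5,5,5,5,5,5,5]}' 30; python3 h.py
python3 - <<'E'
from h import *
shot('wrist','w4.png')
E
```

```text
t: 4.65
tcp_pos: [0.421, -0.1131, 0.0883]
ee_rot: [0.716, 0.698, -0.0, 0.0]
ft_force: [0.2, 0.2, -1.5]
finger_gap: 0.0143
t 4.65 tcp [ 421.  -113.1   88.3] head -1.45 zax [-0.    -0.001 -1.   ] F [ 0.2  0.2 -1.5] gap 14.3
```

View pics/w4.png

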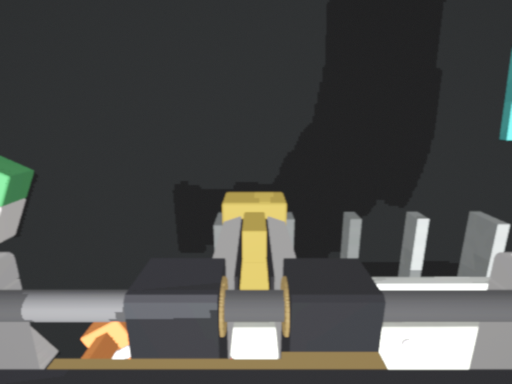

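```bash
python3 -m crank '{"linear":[[0,0,0],[0,0,-0.4],[0,0,-0.8],[0,0,-1.1],[0,0,-1.2],[0,0,-1.2]],"twist":[[0,0,0],[0,0,0],[0,0,0],[0,0,0],[0,0,0],[0,0,0]],"hand":[5,5,5,5,5,5]}' 30; python3 h.py
python3 - <<'E'
from h import *
shot('wrist','w5.png')
E
```

```text
t: 5.2
tcp_pos: [0.4209, -0.1123, 0.0399]
ee_rot: [0.715, 0.699, -0.0, -0.001]
ft_force: [0.1, -0.3, -0.3]
finger_gap: 0.014
t 5.2 tcp [ 420.9 -112.3   39.9] head -1.28 zax [-0.001  0.    -1.   ] F [ 0.1 -0.3 -0.3] gap 14.0
```

View pics/w5.png

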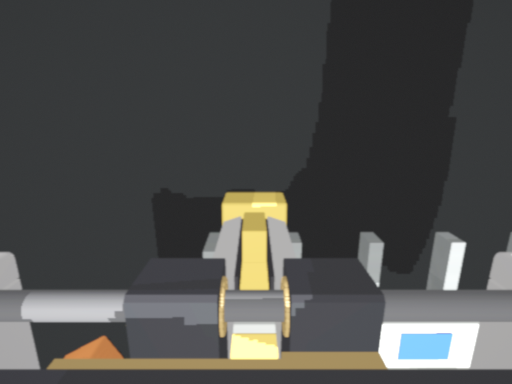

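```bash
python3 -m crank '{"linear":[[0.15,0,0],[0.3,0,0],[0.45,-0.01,0],[0.6,-0.01,0],[0.75,-0.015,0],[0.9,-0.02,0],[1.0,-0.02,0],[1.1,-0.023,0],[1.16,-0.025,0],[1.2,-0.025,0]],"twist":[[0,0,0],[0,0,0],[0,0,0],[0,0,0],[0,0,0],[0,0,0],[0,0,0],[0,0,0],[0,0,0],[0,0,0]],"hand":[5,5,5,5,5,5,5,5,5,5]}' 30; python3 h.py
```

```text
t: 6.08
tcp_pos: [0.4676, -0.1128, 0.04]
ee_rot: [0.714, 0.7, -0.001, -0.002]
ft_force: [-4.5, -0.6, 0.5]
finger_gap: 0.0138
t 6.08 tcp [ 467.6 -112.8   40. ] head -1.2 zax [-0.004  0.001 -1.   ] F [-4.5 -0.6  0.5] gap 13.8
```

```bash
python3 -m crank '{"linear":[[0.07,0,0],[0.12,0,0],[0.12,0,0]],"twist":[[0,0,0],[0,0,0],[0,0,0]],"hand":[5,5,5]}' 30; python3 h.py
```

```text
t: 6.33
tcp_pos: [0.4677, -0.1126, 0.0397]
ee_rot: [0.715, 0.699, -0.004, -0.005]
ft_force: [-10.3, -0.1, 4.8]
finger_gap: 0.0135
t 6.33 tcp [ 467.7 -112.6   39.7] head -1.25 zax [-0.012  0.002 -1.   ] F [-10.3  -0.1   4.8] gap 13.5
```

```bash
python3 -m crank '{"linear":[[0,0,0],[0,0,0],[0,0,0],[0,0,1],[0,0,2],[1,-2,3],[2.03,-3.59,2.5],[2.03,-3.59,2.5],[2.03,-3.59,2.5],[2.03,-3.59,2.5]],"twist":[[0,0,0],[0,0,0],[0,0,0],[0,0,0],[0,0,0],[0,0,0.491],[0,0,0.491],[0,0,0.491],[0,0,0.491],[0,0,0.491]],"hand":[40,40,40,40,40,40,40,40,40,40]}' 30; python3 h.py
python3 - <<'E'
from h import *
c=shot('wrist','w6.png')
E
```

```text
t: 7.17
tcp_pos: [0.5591, -0.2665, 0.1413]
ee_rot: [0.524, 0.851, -0.001, 0.005]
ft_force: [-0.3, -1.4, -0.6]
finger_gap: 0.04
t 7.17 tcp [ 559.1 -266.5  141.3] head 26.75 zax [ 0.007 -0.007 -1.   ] F [-0.3 -1.4 -0.6] gap 40.0
```

View pics/w6.png

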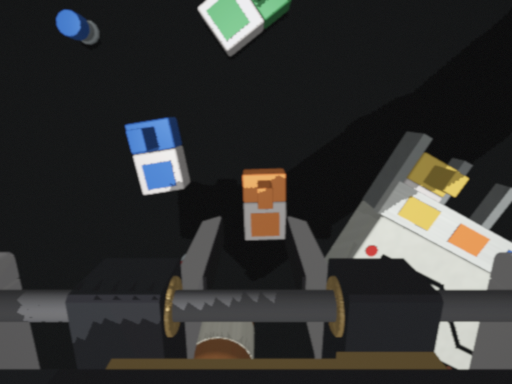

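```bash
python3 -m crank '{"linear":[[0,0,-0.3],[0,0,-1],[0,0,-1.8],[0,0,-2.4],[0,0,-2.54],[0,0,-2.54],[0,0,-2.54],[0,0,-2.54],[0,0,-2.54],[0,0,-2.54]],"twist":[[0,0,0],[0,0,0],[0,0,0],[0,0,0],[0,0,0],[0,0,0],[0,0,0],[0,0,0],[0,0,0],[0,0,0]],"hand":[40,40,40,40,40,5,5,5,5,5]}' 30; python3 h.py
python3 - <<'E'
from h import *
c=shot('wrist','w7.png')
E
```

```text
t: 8.05
tcp_pos: [0.5566, -0.257, 0.0403]
ee_rot: [0.523, 0.852, 0.0, 0.002]
ft_force: [-0.2, -1.1, 3.9]
finger_gap: 0.0138
t 8.05 tcp [ 556.6 -257.    40.3] head 26.93 zax [ 0.003 -0.001 -1.   ] F [-0.2 -1.1  3.9] gap 13.8
```

View pics/w7.png

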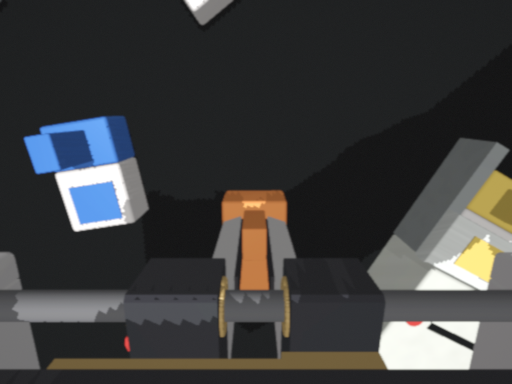

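```bash
python3 -m crank '{"linear":[[0,0,1],[0,0,2],[-0.5,0.8,2.5],[-3.325,5.115,2.5],[-3.325,5.115,2.5],[-3.325,5.115,2.5],[-3.325,5.115,2.5],[-3.325,5.115,2.5],[-3.325,5.115,2.5],[-3.325,5.115,2.5]],"twist":[[0,0,0],[0,0,0],[0,0,-0.12],[0,0,-0.49],[0,0,-0.49],[0,0,-0.49],[0,0,-0.49],[0,0,-0.49],[0,0,-0.49],[0,0,-0.49]],"hand":[5,5,5,5,5,5,5,5,5,5]}' 30; python3 h.py
python3 -m crank '{"linear":[[0,0,-0.3],[0,0,-0.8],[0,0,-1.3],[0,0,-1.5],[0,0,-1.5],[0,0,-1.5]],"twist":[[0,0,0],[0,0,0],[0,0,0],[0,0,0],[0,0,0],[0,0,0]],"hand":[5,5,5,5,5,5]}' 30; python3 h.py
python3 - <<'E'
from h import *
c=shot('wrist','w8.png')
E
```

```text
t: 8.93
tcp_pos: [0.4212, -0.0498, 0.1391]
ee_rot: [0.712, 0.702, 0.0, -0.0]
ft_force: [0.8, -0.2, -1.5]
finger_gap: 0.0139
t 8.93 tcp [421.2 -49.8 139.1] head -0.87 zax [-0.     0.001 -1.   ] F [ 0.8 -0.2 -1.5] gap 13.9
t: 9.43
tcp_pos: [0.4227, -0.0528, 0.0787]
ee_rot: [0.715, 0.7, -0.0, -0.0]
ft_force: [0.9, -0.1, -1.6]
finger_gap: 0.0137
t 9.43 tcp [422.7 -52.8  78.7] head -1.22 zax [-0. -0. -1.] F [ 0.9 -0.1 -1.6] gap 13.7
```

View pics/w8.png

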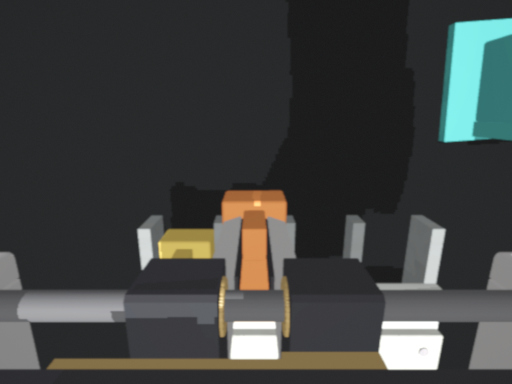

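```bash
python3 -m crank '{"linear":[[0,0,-0.4],[0,0,-0.8],[0,0,-0.97],[0,0,-0.97],[0.15,0,-0.97],[0.3,0,-0.97],[0.45,-0.01,-0.97],[0.6,-0.01,-0.97],[0.75,-0.015,-0.97],[0.9,-0.02,-0.97]],"twist":[[0,0,0],[0,0,0],[0,0,0],[0,0,0],[0,0,0],[0,0,0],[0,0,0],[0,0,0],[0,0,0],[0,0,0]],"hand":[5,5,5,5,5,5,5,5,5,5]}' 30; python3 h.py
python3 -m crank '{"linear":[[0.1,0,0],[0.2,0,0],[0.3,0,0],[0.36,0,0],[0.4,0,0],[0.4,0,0]],"twist":[[0,0,0],[0,0,0],[0,0,0],[0,0,0],[0,0,0],[0,0,0]],"hand":[5,5,5,5,5,5]}' 30; python3 h.py
```

```text
t: 10.32
tcp_pos: [0.4593, -0.0528, 0.0401]
ee_rot: [0.714, 0.7, 0.0, 0.0]
ft_force: [0.2, 0.2, -1.2]
finger_gap: 0.0135
t 10.32 tcp [459.3 -52.8  40.1] head -1.13 zax [ 0.001 -0.    -1.   ] F [ 0.2  0.2 -1.2] gap 13.5
t: 10.82
tcp_pos: [0.4699, -0.0526, 0.0396]
ee_rot: [0.714, 0.7, -0.003, -0.003]
ft_force: [-7.7, -0.3, 5.8]
finger_gap: 0.0138
t 10.82 tcp [469.9 -52.6  39.6] head -1.16 zax [-0.008  0.001 -1.   ] F [-7.7 -0.3  5.8] gap 13.8
```

```bash
python3 -m crank '{"linear":[[0,0,0],[0,0,0],[0,0,0],[0,0,1],[0,0,2],[-0.3,-1,2.5],[-1,-3,2.5],[-1.98,-7.22,2.5],[-1.98,-7.22,2.5],[-1.98,-7.22,2.5]],"twist":[[0,0,0],[0,0,0],[0,0,0],[0,0,0],[0,0,0],[0,0,-0.1],[0,0,-0.451],[0,0,-0.451],[0,0,-0.451],[0,0,-0.451]],"hand":[40,40,40,40,40,40,40,40,40,40]}' 30; python3 h.py
python3 -m crank '{"linear":[[0,-2,0],[-0.27,-3.2,0],[-0.27,-3.22,0],[-0.27,-3.22,0],[-0.27,-3.22,0],[-0.27,-3.22,0]],"twist":[[0,0,0],[0,0,0],[0,0,0],[0,0,0],[0,0,0],[0,0,0]],"hand":[40,40,40,40,40,40]}' 30; python3 h.py
python3 - <<'E'
from h import *
c=shot('wrist','w9.png')
E
```

```text
t: 11.65
tcp_pos: [0.4189, -0.251, 0.14]
ee_rot: [0.853, 0.521, 0.0, 0.001]
ft_force: [0.5, 0.8, -0.1]
finger_gap: 0.04
t 11.65 tcp [ 418.9 -251.   140. ] head -27.17 zax [ 0.002 -0.001 -1.   ] F [ 0.5  0.8 -0.1] gap 40.0
t: 12.15
tcp_pos: [0.4081, -0.3774, 0.1391]
ee_rot: [0.853, 0.522, 0.0, -0.0]
ft_force: [-0.6, 0.4, -0.7]
finger_gap: 0.04
t 12.15 tcp [ 408.1 -377.4  139.1] head -27.0 zax [-0.     0.001 -1.   ] F [-0.6  0.4 -0.7] gap 40.0
```

View pics/w9.png

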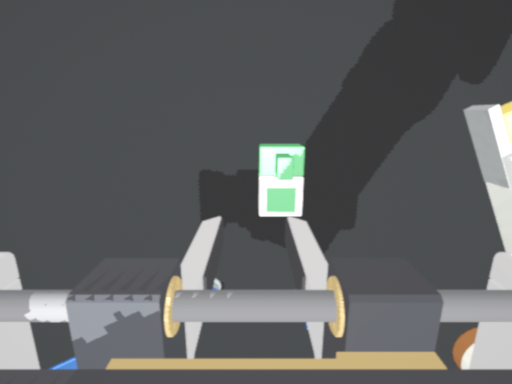

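```bash
python3 h.py; python3 - <<'E'
from h import *
c=optics.capture('wrist')
for b in blobs(c,'green',100,60,40): print(b,ray(c,[b[1]],.0305)[0].round(4))
st()
E
```

```text
t 12.2 tcp [ 408.5 -376.2  139.1] head -26.89 zax [-0.     0.002 -1.   ] F [-0.1 -0.3  0.5] gap 40.1
(81, [279.0, 145.1], [258, 144, 43, 4]) [ 0.3803 -0.3348  0.0305]
t 12.25 tcp [ 408.8 -375.7  139.2] head -26.83 zax [-0.     0.002 -1.   ] F [0.7 0.3 0.9] gap 39.7
```

```bash
python3 - <<'E'
from h import *
c=optics.capture('wrist')
print(ray(c,[[281,200]],.0305)[0].round(4)); st()
E
```

```text
[ 0.4318 -0.3566  0.0305]
t 12.3 tcp [ 408.9 -375.7  139.3] head -26.8 zax [ 0.     0.001 -1.   ] F [-0.2  0.1 -1. ] gap 39.9
```

```bash
python3 -m crank '{"linear":[[-0.32,0.84,0],[-0.32,0.84,-0.6],[-0.32,0.84,-1.4],[-0.32,0.84,-2.2],[-0.32,0.84,-2.53],[-0.32,0.84,-2.53],[-0.32,0.84,-2.53],[-0.32,0.84,-2.53],[-0.32,0.84,-2.53],[-0.32,0.84,-2.53]],"twist":[[0,0,0],[0,0,0],[0,0,0],[0,0,0],[0,0,0],[0,0,0],[0,0,0],[0,0,0],[0,0,0],[0,0,0]],"hand":[40,40,40,40,40,40,5,5,5,5]}' 30; python3 h.py
python3 - <<'E'
from h import *
c=shot('wrist','w10.png')
E
```

```text
t: 13.13
tcp_pos: [0.3962, -0.3446, 0.0395]
ee_rot: [0.852, 0.523, 0.0, 0.001]
ft_force: [-0.0, 1.1, 0.6]
finger_gap: 0.0168
t 13.13 tcp [ 396.2 -344.6   39.5] head -26.95 zax [ 0.002 -0.001 -1.   ] F [-0.   1.1  0.6] gap 16.8
```

View pics/w10.png

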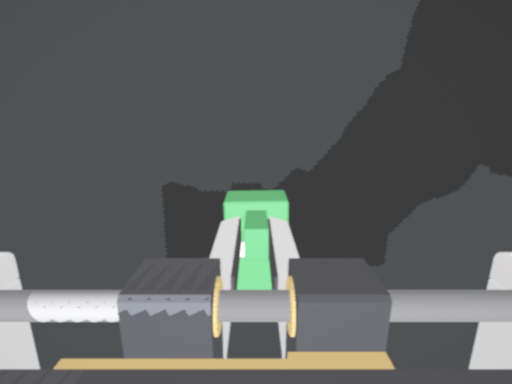

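```bash
python3 -m crank '{"linear":[[0,0,0],[0,0,0],[0,0,0.8],[0,0,1.7],[0,0.5,2.5],[0.1,1.4,2.5],[0.2,2.3,2.5],[0.3,3.2,2.5],[0.3,4.1,2.5],[0.3,5,2.5]],"twist":[[0,0,0],[0,0,0],[0,0,0],[0,0,0],[0,0,0.09],[0,0,0.18],[0,0,0.27],[0,0,0.36],[0,0,0.45],[0,0,0.45]],"hand":[5,5,5,5,5,5,5,5,5,5]}' 30; python3 h.py
python3 -m crank '{"linear":[[0.1,0.9,0],[0.2,1.8,0],[0.3,2.7,0],[0.4,3.6,0],[0.44,4.5,0],[0.44,5.1,0],[0.44,5.28,0],[0.44,5.28,-0.5],[0.44,5.28,-1.2],[0.44,5.28,-1.5]],"twist":[[0,0,0],[0,0,0],[0,0,0],[0,0,0],[0,0,0],[0,0,0],[0,0,0],[0,0,0],[0,0,0],[0,0,0]],"hand":[5,5,5,5,5,5,5,5,5,5]}' 30; python3 h.py
python3 - <<'E'
from h import *
c=shot('wrist','w11.png'); st()
E
```

```text
t: 14.02
tcp_pos: [0.4072, -0.1429, 0.1386]
ee_rot: [0.713, 0.701, 0.0, 0.0]
ft_force: [0.8, 0.2, -2.3]
finger_gap: 0.014
t 14.02 tcp [ 407.2 -142.9  138.6] head -1.0 zax [ 0.001 -0.    -1.   ] F [ 0.8  0.2 -2.3] gap 14.0
t: 14.85
tcp_pos: [0.424, 0.066, 0.0767]
ee_rot: [0.714, 0.7, -0.001, -0.0]
ft_force: [0.2, 0.3, -2.6]
finger_gap: 0.0133
t 14.85 tcp [424.   66.   76.7] head -1.19 zax [-0.002 -0.001 -1.   ] F [ 0.2  0.3 -2.6] gap 13.3
t 14.9 tcp [422.9  65.6  75.5] head -1.23 zax [-0.005 -0.002 -1.   ] F [-0.2 -0.2 -3.1] gap 13.9
```

View pics/w11.png

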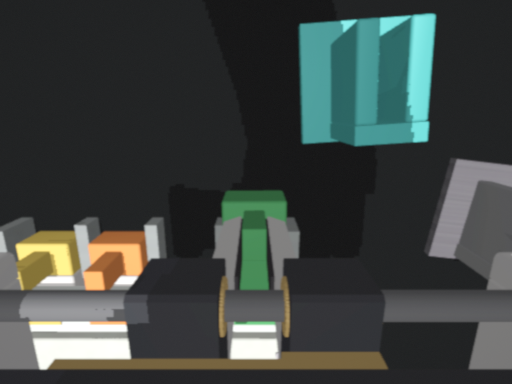

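```bash
python3 -m crank '{"linear":[[0,0.03,0],[0,0.03,-0.5],[0,0.03,-0.9],[0,0.03,-0.97],[0.15,0.03,-0.97],[0.3,0.03,-0.97],[0.45,0.02,-0.97],[0.6,0.02,-0.97],[0.75,0.015,-0.97],[0.9,0.01,-0.97]],"twist":[[0,0,0],[0,0,0],[0,0,0],[0,0,0],[0,0,0],[0,0,0],[0,0,0],[0,0,0],[0,0,0],[0,0,0]],"hand":[5,5,5,5,5,5,5,5,5,5]}' 30; python3 h.py
python3 -m crank '{"linear":[[0.1,0,0],[0.2,0,0],[0.3,0,0],[0.36,0,0],[0.4,0,0],[0.4,0,0]],"twist":[[0,0,0],[0,0,0],[0,0,0],[0,0,0],[0,0,0],[0,0,0]],"hand":[5,5,5,5,5,5]}' 30; python3 h.py
```

```text
t: 15.73
tcp_pos: [0.4618, 0.0672, 0.0398]
ee_rot: [0.714, 0.7, 0.0, 0.0]
ft_force: [-0.4, -0.2, -1.5]
finger_gap: 0.0138
t 15.73 tcp [461.8  67.2  39.8] head -1.2 zax [ 0.001  0.    -1.   ] F [-0.4 -0.2 -1.5] gap 13.8
t: 16.23
tcp_pos: [0.4727, 0.0673, 0.0394]
ee_rot: [0.714, 0.7, -0.003, -0.003]
ft_force: [-7.2, -0.0, 8.3]
finger_gap: 0.0137
t 16.23 tcp [472.7  67.3  39.4] head -1.17 zax [-0.008 -0.    -1.   ] F [-7.2 -0.   8.3] gap 13.7
```

```bash
python3 -m crank '{"linear":[[0,0,0],[0,0,0],[0,0,0],[0,0,1],[0,0,2],[0.2,-0.8,2.7],[0.4,-1.7,2.7],[0.6,-2.6,2.7],[0.8,-3.5,2.7],[1.0,-4.4,2.7]],"twist":[[0,0,0],[0,0,0],[0,0,0],[0,0,0],[0,0,0],[0,0,0],[0,0,0.1],[0,0,0.2],[0,0,0.3],[0,0,0.4]],"hand":[40,40,40,40,40,40,40,40,40,40]}' 30; python3 h.py
python3 -m crank '{"linear":[[0.2,-0.9,0],[0.4,-1.8,0],[0.6,-2.7,0],[0.8,-3.6,0],[1.0,-4.5,0],[1.05,-5.4,-0.2],[1.05,-6.2,-0.2],[1.05,-6.75,-0.2],[1.05,-6.8,-0.2],[1.05,-6.8,-0.2]],"twist":[[0,0,0.1],[0,0,0.2],[0,0,0.244],[0,0,0.244],[0,0,0.244],[0,0,0.244],[0,0,0.244],[0,0,0.244],[0,0,0.244],[0,0,0.244]],"hand":[40,40,40,40,40,40,40,40,40,40]}' 30; python3 h.py
python3 - <<'E'
from h import *
c=shot('wrist','w12.png'); st()
E
```

```text
t: 17.07
tcp_pos: [0.5177, -0.1106, 0.1479]
ee_rot: [0.559, 0.829, 0.0, 0.001]
ft_force: [0.7, 0.8, -1.0]
finger_gap: 0.0401
t 17.07 tcp [ 517.7 -110.6  147.9] head 22.02 zax [ 0.002 -0.    -1.   ] F [ 0.7  0.8 -1. ] gap 40.1
t: 17.9
tcp_pos: [0.5581, -0.3828, 0.1389]
ee_rot: [0.458, 0.889, -0.0, -0.0]
ft_force: [-0.7, 0.3, -0.6]
finger_gap: 0.0405
t 17.9 tcp [ 558.1 -382.8  138.9] head 35.52 zax [-0.    -0.001 -1.   ] F [-0.7  0.3 -0.6] gap 40.5
t 17.95 tcp [ 558.8 -380.4  139. ] head 35.67 zax [-0.     0.001 -1.   ] F [ 1.4 -0.1 -0.6] gap 39.6
```

View pics/w12.png

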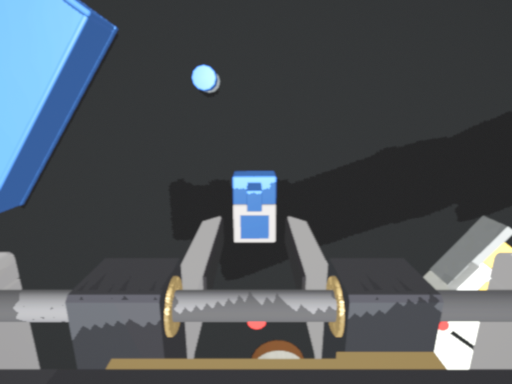

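```bash
python3 -m crank '{"linear":[[0.02,0,-0.5],[0.02,0,-1.2],[0.02,0,-2],[0.02,0,-2.5],[0.02,0,-2.53],[0.02,0,-2.53],[0.02,0,-2.53],[0.02,0,-2.53],[0.02,0,-2.53],[0.02,0,-2.53]],"twist":[[0,0,0],[0,0,0],[0,0,0],[0,0,0],[0,0,0],[0,0,0],[0,0,0],[0,0,0],[0,0,0],[0,0,0]],"hand":[40,40,40,40,40,5,5,5,5,5]}' 30; python3 h.py
python3 - <<'E'
from h import *
c=shot('wrist','w13.png')
E
```

```text
t: 18.78
tcp_pos: [0.5607, -0.3812, 0.04]
ee_rot: [0.456, 0.89, -0.0, 0.001]
ft_force: [-0.2, 0.4, 4.6]
finger_gap: 0.0136
t 18.78 tcp [ 560.7 -381.2   40. ] head 35.7 zax [ 0.002 -0.001 -1.   ] F [-0.2  0.4  4.6] gap 13.6
```

View pics/w13.png

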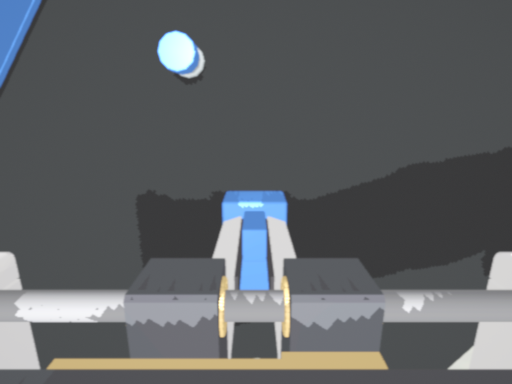

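```bash
python3 -m crank '{"linear":[[0,0,0.8],[0,0,1.7],[0,0.4,2.5],[-0.3,1.1,2.7],[-0.6,1.9,2.7],[-0.9,2.7,2.7],[-1.2,3.5,2.7],[-1.5,4.3,2.7],[-1.8,5.1,2.7],[-2.1,5.9,2.7]],"twist":[[0,0,0],[0,0,0],[0,0,0],[0,0,-0.1],[0,0,-0.2],[0,0,-0.3],[0,0,-0.4],[0,0,-0.5],[0,0,-0.6],[0,0,-0.643]],"hand":[5,5,5,5,5,5,5,5,5,5]}' 30; python3 h.py
python3 -m crank '{"linear":[[-0.3,0.8,0],[-0.6,1.6,0],[-0.9,2.4,0],[-1.2,3.2,0],[-1.3,3.7,0],[-1.3,3.82,0],[-1.3,3.82,-0.5],[-1.3,3.82,-1.2],[-1.3,3.82,-1.7],[-1.3,3.82,-1.7]],"twist":[[0,0,0],[0,0,0],[0,0,0],[0,0,0],[0,0,0],[0,0,0],[0,0,0],[0,0,0],[0,0,0],[0,0,0]],"hand":[5,5,5,5,5,5,5,5,5,5]}' 30; python3 h.py
python3 - <<'E'
from h import *
c=shot('wrist','w14.png'); st()
E
```

```text
t: 19.67
tcp_pos: [0.4748, -0.1434, 0.1465]
ee_rot: [0.716, 0.698, 0.0, 0.0]
ft_force: [-0.4, 0.3, -1.3]
finger_gap: 0.0136
t 19.67 tcp [ 474.8 -143.4  146.5] head -1.42 zax [ 0.  0. -1.] F [-0.4  0.3 -1.3] gap 13.6
t: 20.5
tcp_pos: [0.422, 0.0072, 0.0759]
ee_rot: [0.714, 0.7, -0.002, -0.001]
ft_force: [-0.7, -0.1, -1.1]
finger_gap: 0.0137
t 20.5 tcp [422.    7.2  75.9] head -1.18 zax [-0.005 -0.001 -1.   ] F [-0.7 -0.1 -1.1] gap 13.7
t 20.55 tcp [422.7   7.1  77.2] head -1.2 zax [-0.003 -0.001 -1.   ] F [ 0.   0.1 -1.5] gap 13.7
```

View pics/w14.png

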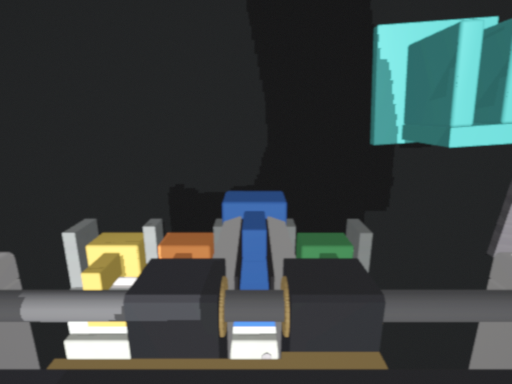

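```bash
python3 -m crank '{"linear":[[0,0,-0.2],[0,0,-0.5],[0,0,-0.9],[0,0,-0.97],[0.15,0,-0.97],[0.3,0,-0.97],[0.45,0,-0.97],[0.6,-0.01,-0.97],[0.75,-0.015,-0.97],[0.9,-0.02,-0.97]],"twist":[[0,0,0],[0,0,0],[0,0,0],[0,0,0],[0,0,0],[0,0,0],[0,0,0],[0,0,0],[0,0,0],[0,0,0]],"hand":[5,5,5,5,5,5,5,5,5,5]}' 30; python3 h.py
python3 -m crank '{"linear":[[0.1,0,0],[0.2,0,0],[0.3,0,0],[0.36,0,0],[0.4,0,0],[0.4,0,0]],"twist":[[0,0,0],[0,0,0],[0,0,0],[0,0,0],[0,0,0],[0,0,0]],"hand":[5,5,5,5,5,5]}' 30; python3 h.py
```

```text
t: 21.38
tcp_pos: [0.4588, 0.0072, 0.0398]
ee_rot: [0.714, 0.7, -0.001, -0.001]
ft_force: [-6.2, 0.7, 11.9]
finger_gap: 0.0134
t 21.38 tcp [458.8   7.2  39.8] head -1.14 zax [-0.003  0.    -1.   ] F [-6.2  0.7 11.9] gap 13.4
t: 21.88
tcp_pos: [0.4708, 0.0072, 0.0397]
ee_rot: [0.714, 0.7, -0.003, -0.003]
ft_force: [-9.5, 0.3, 14.2]
finger_gap: 0.0137
t 21.88 tcp [470.8   7.2  39.7] head -1.14 zax [-0.009  0.    -1.   ] F [-9.5  0.3 14.2] gap 13.7
```

```bash
python3 -m crank '{"linear":[[0,0,0.03],[0.08,0,0.03],[0.1,0,0.03]],"twist":[[0,0,0],[0,0,0],[0,0,0]],"hand":[5,5,5]}' 30; python3 h.py
python3 -m crank '{"linear":[[0,0,0.03],[-0.1,0,0.03],[-0.1,0,0.03],[-0.1,0,1],[-0.1,0,2],[0,0,3],[0.5,0.5,4],[1,1,5],[1.3,1.8,5],[1.6,1.8,5]],"twist":[[0,0,0],[0,0,0],[0,0,0],[0,0,0],[0,0,0],[0,0,0],[0,0,0],[0,0,0],[0,0,0],[0,0,0]],"hand":[40,40,40,40,40,40,40,40,40,40]}' 30; python3 h.py
python3 - <<'E'
from h import *
c=shot('wrist','w15.png'); st(); np.save('w15.npy',c,allow_pickle=True)
E
```

```text
t: 22.13
tcp_pos: [0.471, 0.0072, 0.04]
ee_rot: [0.714, 0.7, -0.006, -0.006]
ft_force: [-14.3, 0.6, 12.3]
finger_gap: 0.0137
t 22.13 tcp [471.    7.2  40. ] head -1.14 zax [-0.017  0.001 -1.   ] F [-14.3   0.6  12.3] gap 13.7
t: 22.97
tcp_pos: [0.5477, 0.0874, 0.2449]
ee_rot: [0.711, 0.703, 0.006, 0.001]
ft_force: [0.5, 1.1, -1.1]
finger_gap: 0.04
t 22.97 tcp [547.7  87.4 244.9] head -0.7 zax [ 0.009  0.007 -1.   ] F [ 0.5  1.1 -1.1] gap 40.0
t 23.02 tcp [548.9  84.5 243.1] head -0.77 zax [ 0.009  0.004 -1.   ] F [2.4 0.  0.8] gap 40.1
```

View pics/w15.png

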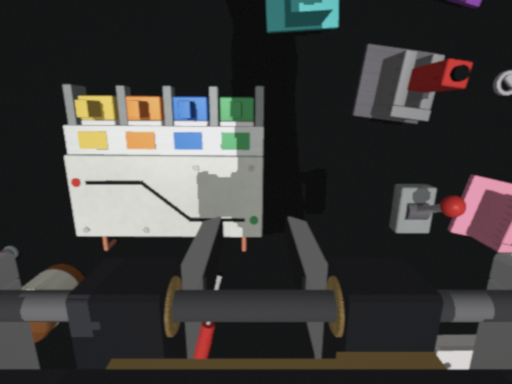

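```bash
python3 - <<'E'
from h import *
c=optics.capture('wrist'); np.save('w16.npy',c,allow_pickle=True); st()
cv2.imwrite('pics/w16.png',c['color'][:,:,::-1])
cv2.imwrite('pics/w16a.png',cv2.resize(c['color'][30:250,340:490,::-1],None,fx=4,fy=2.7,interpolation=cv2.INTER_CUBIC))
cv2.imwrite('pics/w16b.png',cv2.resize(c['color'][70:250,50:280,::-1],None,fx=3.4,fy=3.3,interpolation=cv2.INTER_CUBIC))
E
```

```text
t 23.07 tcp [546.2  81.4 241.6] head -0.94 zax [ 0.004  0.001 -1.   ] F [-0.7 -1.3 -0.2] gap 39.8
```

View pics/w16a.png

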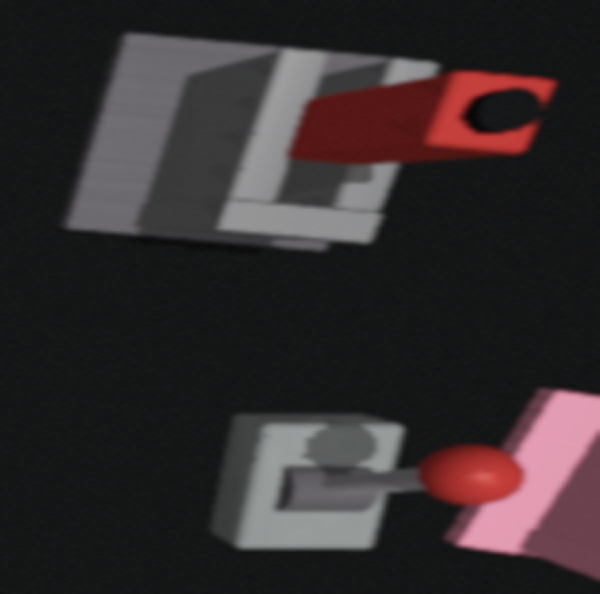

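View pics/w16b.png

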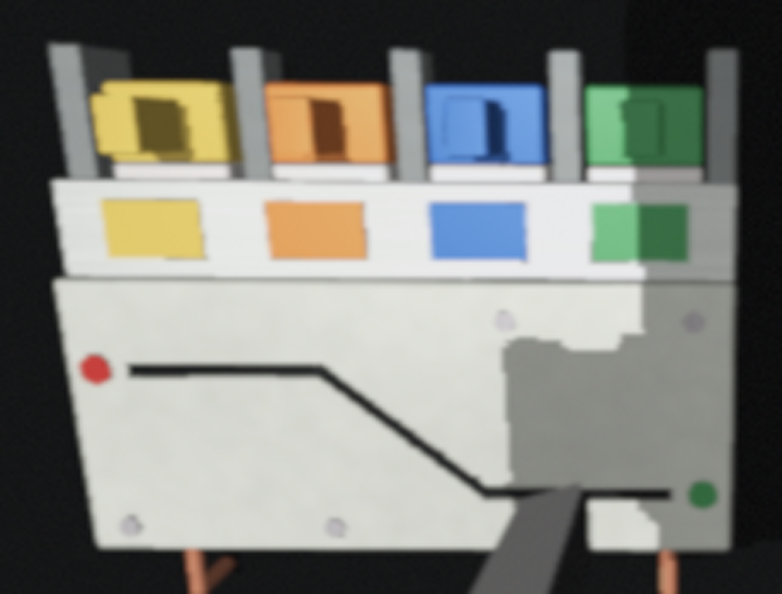

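```bash
cat >> h.py <<'E'
def tri(c1,u1,c2,u2):
    o=[];d=[]
    for c,u in((c1,u1),(c2,u2)):
        p=campos(c); q=ray(c,[u],0)[0]; v=q-p; o.append(p); d.append(v/np.linalg.norm(v))
    A=np.array([d[0],-d[1]]).T; s=np.linalg.lstsq(A,o[1]-o[0],rcond=None)[0]
    a=o[0]+s[0]*d[0]; b=o[1]+s[1]*d[1]; return ((a+b)/2).round(4), np.linalg.norm(a-b).round(4)
E
python3 - <<'E'
from h import *
c=np.load('w16.npy',allow_pickle=True).item(); t=optics.capture('top'); s=optics.capture('scene')
cr=lambda p:[340+p[0]/4,30+p[1]/2.7]
print('ball',tri(c,cr((470,474)),t,(131.8,166.15)),tri(c,cr((470,474)),s,(354.5,143.1)),tri(t,(131.8,166.15),s,(354.5,143.1)))
Q=ray(c,[cr(p) for p in[(262,418),(405,428),(375,550),(240,547)]],.025); print('base top',Q.round(4),Q.mean(0))
# stand base top z=8: corners TL(125,33) BL(65,228), right bottom (327,247)
print('standbase',ray(c,[cr(p) for p in[(125,33),(65,228),(327,248)]],.008).round(4))
# stand prong top z=70: TL(283,48) TR(438,64) BR(375,242) BL(220,228)
print('standtop',ray(c,[cr(p) for p in[(283,48),(438,64),(375,242),(220,228)]],.070).round(4))
# wand top face z= 15+120
print('wandtop',ray(c,[cr(p) for p in[(450,70),(557,80),(527,153),(427,147)]],.135).round(4))
W=ray(c,[[50+x/3.4,70+y/3.3] for x,y in[(130,371),(322,370),(486,492),(670,495)]],.055)[:,:2]
M=np.array([[35,-100],[35,-30],[85,30],[85,100]])/1e3
def fit(M,W):
    mm,wm=M.mean(0),W.mean(0);H=(M-mm).T@(W-wm); th=np.arctan2(H[0,1]-H[1,0],H[0,0]+H[1,1]); R=np.array([[np.cos(th),-np.sin(th)],[np.sin(th),np.cos(th)]])
    tt=wm-R@mm; print(th,tt,((M@R.T+tt-W)*1e3).round(1).tolist())
fit(M,W)
h=cv2.cvtColor(c['color'],cv2.COLOR_RGB2HSV)
E
```

```text
ball (array([0.5841, 0.3245, 0.0933]), np.float64(0.0009)) (array([0.5844, 0.324 , 0.0953]), np.float64(0.0019)) (array([0.5839, 0.3247, 0.0953]), np.float64(0.0014))
base top [[0.576  0.2961 0.025 ]
 [0.5821 0.3469 0.025 ]
 [0.6503 0.3464 0.025 ]
 [0.6479 0.2969 0.025 ]] [0.61409188 0.3215873  0.025     ]
standbase [[0.3905 0.238  0.008 ]
 [0.4803 0.2257 0.008 ]
 [0.4913 0.3167 0.008 ]]
standtop [[0.409  0.2591 0.07  ]
 [0.4155 0.3028 0.07  ]
 [0.4863 0.2957 0.07  ]
 [0.4798 0.2498 0.07  ]]
wandtop [[0.428  0.2657 0.135 ]
 [0.4314 0.2905 0.135 ]
 [0.4546 0.2878 0.135 ]
 [0.4523 0.2643 0.135 ]]
-0.01744751326116435 [ 0.52622479 -0.02518325] [[-0.1, 1.9], [0.6, -0.5], [0.3, 0.2], [-0.8, -1.7]]
```

```bash
python3 -m crank '{"linear":[[0,1,0],[-0.1,2,0],[-0.28,3,0],[-0.28,4,-0.5],[-0.28,5,-1.2],[-0.28,5.8,-2],[-0.28,6.05,-2.8],[-0.28,6.05,-3.6],[-0.28,6.05,-4.1],[-0.28,6.05,-4.1]],"twist":[[0,0,0],[0,0,0],[0,0,0],[0,0,0],[0,0,0],[0,0,0],[0,0,0],[0,0,0],[0,0,0],[0,0,0]],"hand":[0,0,0,0,0,0,0,0,0,0]}' 30; python3 h.py
python3 - <<'E'
from h import *
c=shot('wrist','w17.png'); st(); shot('scene','s17.png')
E
```

```text
t: 24.0
tcp_pos: [0.5283, 0.3176, 0.0712]
ee_rot: [0.714, 0.7, -0.006, -0.001]
ft_force: [-0.8, 1.1, 0.1]
finger_gap: 0.0007
t 24.0 tcp [528.3 317.6  71.2] head -1.18 zax [-0.009 -0.007 -1.   ] F [-0.8  1.1  0.1] gap 0.7
t 24.05 tcp [530.4 318.3  74. ] head -1.23 zax [-0.005 -0.005 -1.   ] F [0.1 0.1 0.7] gap 0.6
```

View pics/w17.png

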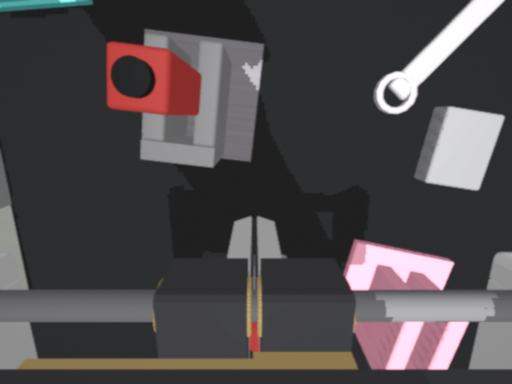

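View pics/s17.png

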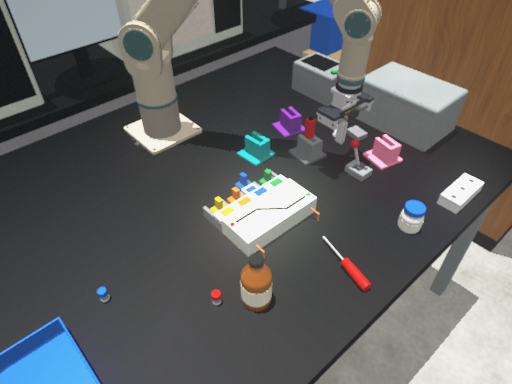

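```bash
python3 -m crank '{"linear":[[0,0.1,0],[0.3,0.1,0],[0.6,0.1,0],[0.9,0.1,0],[1.2,0.1,0],[1.5,0.1,0],[1.8,0.1,0],[2.1,0.1,0],[2.4,0.1,0],[2.55,0.1,0]],"twist":[[0,0,0],[0,0,0],[0,0,0],[0,0,0],[0,0,0],[0,0,0],[0,0,0],[0,0,0],[0,0,0],[0,0,0]],"hand":[0,0,0,0,0,0,0,0,0,0]}' 30; python3 h.py
python3 -m crank '{"linear":[[0,0,0],[0,0,0],[0,0,0]],"twist":[[0,0,0],[0,0,0],[0,0,0]],"hand":[0,0,0]}' 30; python3 h.py
python3 - <<'E'
from h import *
c=shot('scene','s18.png'); t=shot('top','t18.png')
for c,nm in((t,'t'),(c,'s')):
    h=cv2.cvtColor(c['color'],cv2.COLOR_RGB2HSV)
    m=(((h[...,0]<5)|(h[...,0]>174))&(h[...,1]>150)&(h[...,2]>80)).astype(np.uint8)
    n,l,sx,ce=cv2.connectedComponentsWithStats(m)
    for i in range(1,n):
        if sx[i,4]>8: print(nm,sx[i],ce[i])
a=cv2.imread('pics/s18.png')[95:205,300:410]; cv2.imwrite('pics/s18a.png',cv2.resize(a,None,fx=5,fy=5,interpolation=cv2.INTER_CUBIC))
E
```

```text
t: 24.93
tcp_pos: [0.6315, 0.3256, 0.0788]
ee_rot: [0.715, 0.7, -0.002, -0.003]
ft_force: [-16.4, -1.5, 11.6]
finger_gap: 0.0001
t 24.93 tcp [631.5 325.6  78.8] head -1.21 zax [-0.007  0.001 -1.   ] F [-16.4  -1.5  11.6] gap 0.1
t: 25.18
tcp_pos: [0.6311, 0.3258, 0.0785]
ee_rot: [0.714, 0.7, -0.002, -0.002]
ft_force: [-7.8, -0.9, 3.2]
finger_gap: 0.0006
t 25.18 tcp [631.1 325.8  78.5] head -1.14 zax [-0.006  0.001 -1.   ] F [-7.8 -0.9  3.2] gap 0.6
t [235  69  15  31 283] [241.82685512  83.72084806]
t [332 129  10  10  70] [336.4        133.52857143]
t [141 210  13   9  86] [147.15116279 214.10465116]
t [  5 275   9   8  55] [  9.09090909 278.21818182]
s [342  65   5   4  20] [344.   66.5]
s [305 118  11  21 176] [309.52840909 127.76704545]
s [369 152   9   7  50] [373.22 154.94]
s [341 258  30  33 399] [355.62907268 274.18045113]
s [211 289  10  12  89] [215.51685393 294.34831461]
```

View pics/s18a.png

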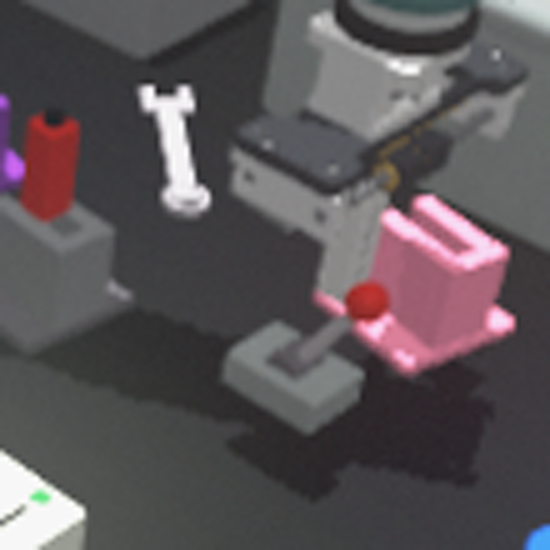

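```bash
python3 -m crank '{"linear":[[-0.5,0,0.3],[-1,0,1.2],[-1.5,0,2.2],[-2,-0.1,3.2],[-2.8,-0.4,3.8],[-3.6,-0.8,4],[-4.3,-1.1,4],[-4.75,-1.2,4],[-4.85,-1.2,4],[-4.85,-1.2,4]],"twist":[[0,0,0],[0,0,0],[0,0,0],[0,0,0],[0,0,0],[0,0,-0.0925],[0,0,-0.0925],[0,0,-0.0925],[0,0,-0.0925],[0,0,-0.0925]],"hand":[0,0,0,0,0,50,50,50,50,50]}' 30; python3 h.py
python3 - <<'E'
from h import *
c=shot('wrist','w19.png'); st(); np.save('w19.npy',c,allow_pickle=True); t=shot('top','t19.png')
h=cv2.cvtColor(t['color'],cv2.COLOR_RGB2HSV)
m=(((h[...,0]<5)|(h[...,0]>174))&(h[...,1]>150)&(h[...,2]>80)).astype(np.uint8)
n,l,sx,ce=cv2.connectedComponentsWithStats(m)
for i in range(1,n):
        if sx[i,4]>8: print(sx[i],ce[i],ray(t,[ce[i]],.092)[0].round(4))
print(ray(optics.capture('scene'),[[373.2,154.9]],.092))
E
```

```text
t: 26.12
tcp_pos: [0.4403, 0.2777, 0.2388]
ee_rot: [0.745, 0.667, 0.002, -0.0]
ft_force: [-0.2, -0.8, -0.0]
finger_gap: 0.0306
t 26.12 tcp [440.3 277.7 238.8] head -6.4 zax [ 0.003  0.003 -1.   ] F [-0.2 -0.8 -0. ] gap 30.6
t 26.17 tcp [441.6 278.  238.3] head -6.42 zax [ 0.003  0.002 -1.   ] F [-0.2  0.3  0.4] gap 34.7
[235  69  15  31 281] [241.77935943  83.77580071] [ 0.8263 -0.0024  0.092 ]
[332 129  10  10  71] [336.43661972 133.5915493 ] [ 0.667  -0.2801  0.092 ]
[129 138  10  10  84] [133.44047619 142.66666667] [0.6538 0.3206 0.092 ]
[  5 275   9   8  54] [  9.09259259 278.14814815] [0.2717 0.6687 0.092 ]
[[0.65485448 0.32268615 0.092     ]]
```

View pics/w19.png

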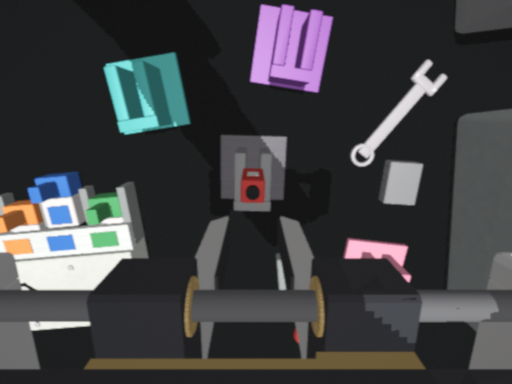

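```bash
python3 -m crank '{"linear":[[0.9,0.1,0],[1.8,0.3,0],[2.7,0.5,0],[3.6,0.7,0],[4.5,0.9,0],[5.4,1.1,0],[6.2,1.12,0],[6.62,1.12,0],[6.62,1.12,0],[6.62,1.12,0]],"twist":[[0,0,0.0925],[0,0,0.0925],[0,0,0.0925],[0,0,0.0925],[0,0,0.0925],[0,0,0.0925],[0,0,0.0925],[0,0,0.0925],[0,0,0.0925],[0,0,0.0925]],"hand":[0,0,0,0,0,0,0,0,0,0]}' 30
python3 h.py
python3 -m crank '{"linear":[[0,0,-1],[0,0,-2],[0,0,-3],[0,0,-3.8],[0,0,-4],[0,0,-4],[0,0,-4]],"twist":[[0,0,0],[0,0,0],[0,0,0],[0,0,0],[0,0,0],[0,0,0],[0,0,0]],"hand":[0,0,0,0,0,0,0]}' 30
python3 - <<'E'
from h import *
c=shot('wrist','w20.png'); st()
E
```

```text
t: 27.1
tcp_pos: [0.7061, 0.321, 0.2346]
ee_rot: [0.715, 0.699, -0.001, -0.0]
ft_force: [-0.1, 0.2, -0.4]
finger_gap: 0.0006
t 27.1 tcp [706.1 321.  234.6] head -1.23 zax [-0.002 -0.001 -1.   ] F [-0.1  0.2 -0.4] gap 0.6
t: 27.68
tcp_pos: [0.7057, 0.3227, 0.0783]
ee_rot: [0.714, 0.7, 0.001, 0.0]
ft_force: [1.2, 0.6, 1.2]
finger_gap: 0.0002
t 27.73 tcp [706.8 323.   79.7] head -1.12 zax [ 0.004  0.002 -1.   ] F [ 0.2  0.5 -0.6] gap 0.2
```

View pics/w20.png

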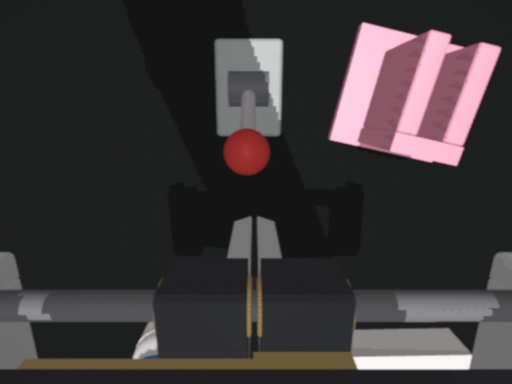

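```bash
python3 -m crank '{"linear":[[-0.4,0,0],[-0.8,0,0],[-1.1,0,0],[-1.4,0,0],[-1.7,0,0],[-2,0,0],[-2.25,0,0],[-2.45,0,0],[-2.55,0,0],[-2.55,0,0]],"twist":[[0,0,0],[0,0,0],[0,0,0],[0,0,0],[0,0,0],[0,0,0],[0,0,0],[0,0,0],[0,0,0],[0,0,0]],"hand":[0,0,0,0,0,0,0,0,0,0]}' 30
python3 h.py
```

```text
t: 28.57
tcp_pos: [0.6035, 0.323, 0.0785]
ee_rot: [0.714, 0.7, 0.001, 0.0]
ft_force: [0.3, 0.5, 0.3]
finger_gap: 0.0005
t 28.57 tcp [603.5 323.   78.5] head -1.09 zax [ 0.002  0.002 -1.   ] F [0.3 0.5 0.3] gap 0.5
```

```bash
python3 -m crank '{"linear":[[-0.1,0,0],[-0.15,0,0],[-0.15,0,0]],"twist":[[0,0,0],[0,0,0],[0,0,0]],"hand":[0,0,0]}' 30
python3 h.py
python3 -m crank '{"linear":[[0.4,0,0],[0.7,0,0.8],[0.7,0,1.8],[0.4,-0.9,2.8],[0,-1.8,3.5],[-0.4,-2.7,3.8],[-0.8,-3.6,4],[-1.2,-4.5,4],[-1.6,-5.4,4],[-1.9,-6.2,4]],"twist":[[0,0,0],[0,0,0],[0,0,0],[0,0,0],[0,0,0],[0,0,0],[0,0,0],[0,0,0],[0,0,0],[0,0,0]],"hand":[0,0,0,0,0,40,40,40,40,40]}' 30
python3 h.py
python3 - <<'E'
from h import *
c=shot('wrist','w21.png'); st(); np.save('w21.npy',c,allow_pickle=True); t=shot('top','t21.png')
h=cv2.cvtColor(t['color'],cv2.COLOR_RGB2HSV)
m=(((h[...,0]<5)|(h[...,0]>174))&(h[...,1]>150)&(h[...,2]>80)).astype(np.uint8)
n,l,sx,ce=cv2.connectedComponentsWithStats(m)
for i in range(1,n):
        if sx[i,4]>8: print(sx[i],ce[i],ray(t,[ce[i]],.092)[0].round(4))
E
```

```text
t: 28.82
tcp_pos: [0.5987, 0.322, 0.0772]
ee_rot: [0.714, 0.7, 0.001, 0.001]
ft_force: [2.7, 1.0, 0.6]
finger_gap: 0.0006
t 28.82 tcp [598.7 322.   77.2] head -1.16 zax [ 0.003  0.001 -1.   ] F [2.7 1.  0.6] gap 0.6
t: 29.65
tcp_pos: [0.5213, 0.0766, 0.237]
ee_rot: [0.714, 0.7, -0.0, -0.0]
ft_force: [0.8, 0.1, 0.2]
finger_gap: 0.03
t 29.65 tcp [521.3  76.6 237. ] head -1.11 zax [-0.001  0.    -1.   ] F [0.8 0.1 0.2] gap 30.0
t 29.7 tcp [517.8  66.1 237. ] head -1.71 zax [-0.005 -0.006 -1.   ] F [-4.  -7.4 -0.5] gap 34.6
[235  69  15  31 286] [241.82167832  83.6958042 ] [ 0.8266 -0.0026  0.092 ]
[332 129  10  10  70] [336.51428571 133.55714286] [ 0.6671 -0.2803  0.092 ]
[128 165   9  10  73] [132.10958904 169.5890411 ] [0.5737 0.324  0.092 ]
[140 210  13   9  79] [146.81012658 214.02531646] [0.4428 0.281  0.092 ]
[  5 275   9   8  55] [  9.09090909 278.21818182] [0.2715 0.6687 0.092 ]
```

View pics/w21.png

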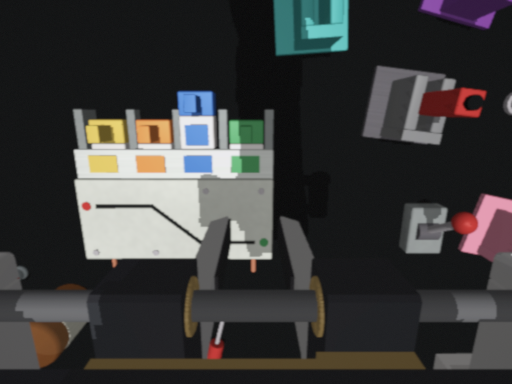

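```bash
python3 - <<'E'
from h import *
c=shot('wrist','w22.png'); st()
for b in blobs(c,'blue',100,60,40): print(b,ray(c,[b[1]],.0305)[0].round(4))
a=c['color'][60:160,60:290,::-1]; cv2.imwrite('pics/w22a.png',cv2.resize(a,None,fx=3.4,fy=3.4,interpolation=cv2.INTER_CUBIC))
E
```

```text
t 29.8 tcp [521.6  74.2 237. ] head -1.52 zax [-0.001 -0.001 -1.   ] F [ 0.   1.2 -0.5] gap 39.1
(928, [201.3, 104.3], [182, 92, 39, 26]) [0.4323 0.005  0.0305]
(415, [202.1, 136.5], [191, 127, 22, 20]) [0.4724 0.0031 0.0305]
(420, [203.4, 165.5], [190, 158, 27, 16]) [0.5104 0.002  0.0305]
```

View pics/w22a.png

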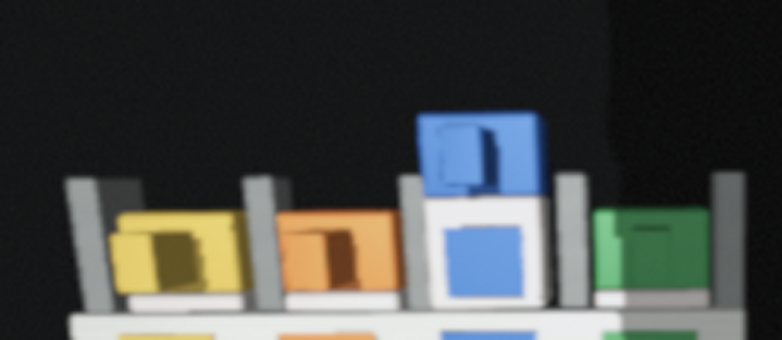

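```bash
python3 -m crank '{"linear":[[-0.8,-0.6,-0.4],[-1.5,-1.2,-1],[-2.2,-1.69,-1.8],[-2.2,-1.69,-2.6],[-2.2,-1.69,-3.4],[-2.2,-1.69,-4.2],[-2.2,-1.69,-4.8],[-2.2,-1.69,-4.9],[-2.2,-1.69,-4.9],[-2.2,-1.69,-4.9]],"twist":[[0,0,0],[0,0,0],[0,0,0],[0,0,0],[0,0,0],[0,0,0],[0,0,0],[0,0,0],[0,0,0],[0,0,0]],"hand":[40,40,40,40,40,40,40,40,40,40]}' 30
python3 h.py
python3 -m crank '{"linear":[[0,0,0],[0,0,0],[0,0,0],[0,0,0],[0.1,0,0],[0.25,0,0],[0.4,0,0],[0.55,0,0],[0.7,0,0],[0.8,0,0]],"twist":[[0,0,0],[0,0,0],[0,0,0],[0,0,0],[0,0,0],[0,0,0],[0,0,0],[0,0,0],[0,0,0],[0,0,0]],"hand":[5,5,5,5,5,5,5,5,5,5]}' 30
python3 h.py
```

```text
t: 30.63
tcp_pos: [0.4354, 0.011, 0.041]
ee_rot: [0.714, 0.7, 0.0, -0.0]
ft_force: [0.3, 0.2, 0.1]
finger_gap: 0.0399
t 30.63 tcp [435.4  11.   41. ] head -1.1 zax [ 0.  0. -1.] F [0.3 0.2 0.1] gap 39.9
t: 31.47
tcp_pos: [0.463, 0.0095, 0.0412]
ee_rot: [0.714, 0.7, -0.003, -0.002]
ft_force: [-8.5, -3.2, 14.7]
finger_gap: 0.0138
t 31.47 tcp [463.    9.5  41.2] head -1.19 zax [-0.007 -0.    -1.   ] F [-8.5 -3.2 14.7] gap 13.8
```

```bash
python3 -m crank '{"linear":[[0,-0.05,0.03],[0.1,-0.06,0.03],[0.2,-0.06,0.03],[0.3,-0.06,0.03],[0.35,-0.06,0.03],[0.4,-0.06,0.03],[0.4,-0.06,0.03]],"twist":[[0,0,0],[0,0,0],[0,0,0],[0,0,0],[0,0,0],[0,0,0],[0,0,0]],"hand":[5,5,5,5,5,5,5]}' 30
python3 h.py
```

```text
t: 32.05
tcp_pos: [0.472, 0.0079, 0.0411]
ee_rot: [0.714, 0.7, -0.007, -0.007]
ft_force: [-16.4, 0.0, 15.6]
finger_gap: 0.0137
t 32.05 tcp [472.    7.9  41.1] head -1.14 zax [-0.021  0.001 -1.   ] F [-16.4   0.   15.6] gap 13.7
```

```bash
python3 -m crank '{"linear":[[-0.1,0,0],[-0.15,0,0],[-0.15,0,0],[-0.15,0,0],[-0.15,0,1],[-0.1,0,2],[0,0,3],[0.4,0.5,4],[0.8,1,4.9],[1,1.2,4.9]],"twist":[[0,0,0],[0,0,0],[0,0,0],[0,0,0],[0,0,0],[0,0,0],[0,0,0],[0,0,0],[0,0,0],[0,0,0]],"hand":[5,40,40,40,40,40,40,40,40,40]}' 30
python3 -m crank '{"linear":[[0,0,0],[0,0,0],[0,0,0]],"twist":[[0,0,0],[0,0,0],[0,0,0]],"hand":[40,40,40]}' 30
python3 - <<'E'
from h import *
c=shot('wrist','w23.png'); st()
h=cv2.cvtColor(c['color'],cv2.COLOR_RGB2HSV)
a=c['color'][60:280,50:320,::-1]; cv2.imwrite('pics/w23a.png',cv2.resize(a,None,fx=2.9,fy=2.7,interpolation=cv2.INTER_CUBIC))
E
```

```text
t: 32.88
tcp_pos: [0.5283, 0.0584, 0.2443]
ee_rot: [0.714, 0.7, 0.006, 0.003]
ft_force: [0.8, 0.8, 0.8]
finger_gap: 0.0397
t: 33.13
tcp_pos: [0.5217, 0.0551, 0.2368]
ee_rot: [0.714, 0.7, -0.001, -0.0]
ft_force: [-0.8, -0.0, -0.0]
finger_gap: 0.0401
t 33.18 tcp [521.4  54.8 236.6] head -1.21 zax [-0.003 -0.001 -1.   ] F [-0.  -0.7 -0.5] gap 39.7
```

View pics/w23a.png

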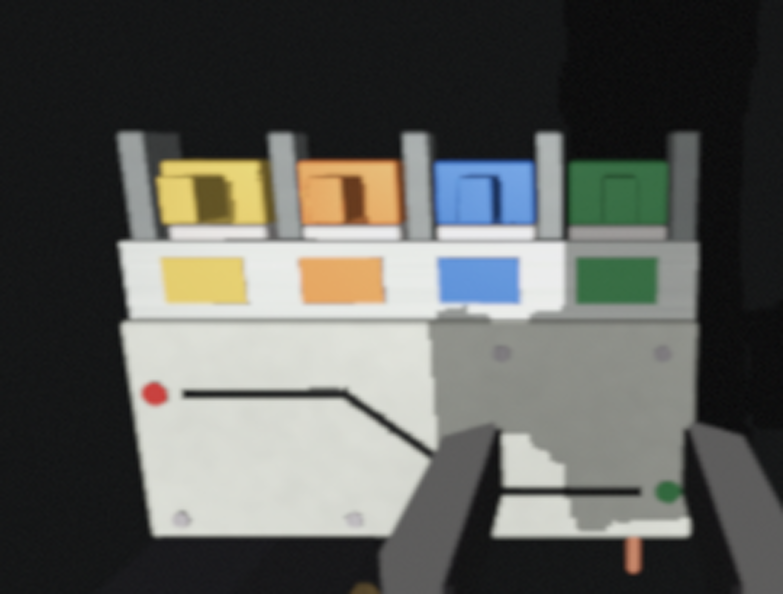

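```bash
python3 -m crank '{"linear":[[0,0.9,0],[0,1.8,0],[0,2.7,0],[0,3.6,-0.3],[0,4.5,-0.8],[0,5.4,-1.5],[0,6.2,-2.3],[0,6.7,-3.1],[0,6.7,-3.8],[0,6.7,-3.95]],"twist":[[0,0,0],[0,0,0],[0,0,0],[0,0,0],[0,0,0],[0,0,0],[0,0,0],[0,0,0],[0,0,0],[0,0,0]],"hand":[0,0,0,0,0,0,0,0,0,0]}' 30
python3 h.py
python3 -m crank '{"linear":[[0,0,0],[0.3,0,0],[0.6,0,0],[0.9,0,0],[1.2,0,0],[1.5,0,0],[1.8,0,0],[2.1,0,0],[2.4,0,0],[2.6,0,0]],"twist":[[0,0,0],[0,0,0],[0,0,0],[0,0,0],[0,0,0],[0,0,0],[0,0,0],[0,0,0],[0,0,0],[0,0,0]],"hand":[0,0,0,0,0,0,0,0,0,0]}' 30
python3 h.py
```

```text
t: 34.02
tcp_pos: [0.518, 0.3226, 0.0734]
ee_rot: [0.713, 0.701, -0.006, -0.001]
ft_force: [-1.0, -0.9, -0.1]
finger_gap: 0.0005
t 34.02 tcp [518.  322.6  73.4] head -1.01 zax [-0.01  -0.006 -1.   ] F [-1.  -0.9 -0.1] gap 0.5
t: 34.85
tcp_pos: [0.629, 0.3214, 0.0821]
ee_rot: [0.715, 0.699, 0.001, 0.001]
ft_force: [-1.4, 0.1, -1.3]
finger_gap: 0.0003
t 34.85 tcp [629.  321.4  82.1] head -1.33 zax [ 0.002 -0.    -1.   ] F [-1.4  0.1 -1.3] gap 0.3
```

```bash
python3 -m crank '{"linear":[[0.1,0,0],[0.2,0,0],[0.2,0,0]],"twist":[[0,0,0],[0,0,0],[0,0,0]],"hand":[0,0,0]}' 30
python3 h.py
python3 -m crank '{"linear":[[-0.5,0,0.3],[-1,0,1.2],[-1.5,0,2.2],[-2,-0.1,3.2],[-2.8,-0.4,3.8],[-3.6,-0.8,4],[-4.3,-1.1,4],[-4.7,-1.15,4],[-4.8,-1.15,4],[-4.8,-1.15,4]],"twist":[[0,0,0],[0,0,0],[0,0,0],[0,0,0],[0,0,0],[0,0,-0.0925],[0,0,-0.0925],[0,0,-0.0925],[0,0,-0.0925],[0,0,-0.0925]],"hand":[0,0,0,0,0,50,50,50,50,50]}' 30
python3 -m crank '{"linear":[[0,0,0],[0,0,0]],"twist":[[0,0,0],[0,0,0]],"hand":[50,50]}' 30
python3 - <<'E'
from h import *
c=shot('wrist','w24.png'); st(); np.save('w24.npy',c,allow_pickle=True); t=shot('top','t24.png')
h=cv2.cvtColor(t['color'],cv2.COLOR_RGB2HSV)
m=(((h[...,0]<5)|(h[...,0]>174))&(h[...,1]>150)&(h[...,2]>80)).astype(np.uint8)
n,l,sx,ce=cv2.connectedComponentsWithStats(m)
for i in range(1,n):
        if sx[i,4]>8: print(sx[i],ce[i],ray(t,[ce[i]],.092)[0].round(4))
a=c['color'][110:240,190:320,::-1]; cv2.imwrite('pics/w24a.png',cv2.resize(a,None,fx=4.5,fy=4.5,interpolation=cv2.INTER_CUBIC))
E
```

```text
t: 35.1
tcp_pos: [0.6311, 0.3224, 0.0803]
ee_rot: [0.714, 0.7, -0.004, -0.002]
ft_force: [-7.4, -1.9, 5.2]
finger_gap: 0.0001
t 35.1 tcp [631.1 322.4  80.3] head -1.2 zax [-0.008 -0.002 -1.   ] F [-7.4 -1.9  5.2] gap 0.1
t: 35.93
tcp_pos: [0.4426, 0.2782, 0.2411]
ee_rot: [0.746, 0.666, 0.001, -0.0]
ft_force: [0.6, 0.1, 0.2]
finger_gap: 0.0306
t: 36.1
tcp_pos: [0.4444, 0.2783, 0.2399]
ee_rot: [0.746, 0.666, 0.001, 0.0]
ft_force: [0.2, 0.2, 1.2]
finger_gap: 0.0434
t 36.15 tcp [444.2 278.1 239.6] head -6.48 zax [ 0.001 -0.    -1.   ] F [ 0.6 -0.7 -1. ] gap 47.0
[235  69  15  31 287] [241.7630662   83.80836237] [ 0.8262 -0.0024  0.092 ]
[332 129  10  10  69] [336.33333333 133.5942029 ] [ 0.667  -0.2798  0.092 ]
[129 138  11  10  86] [133.52325581 142.54651163] [0.6541 0.3203 0.092 ]
[  5 275   9   8  56] [  9.05357143 278.28571429] [0.2713 0.6688 0.092 ]
```

View pics/w24.png

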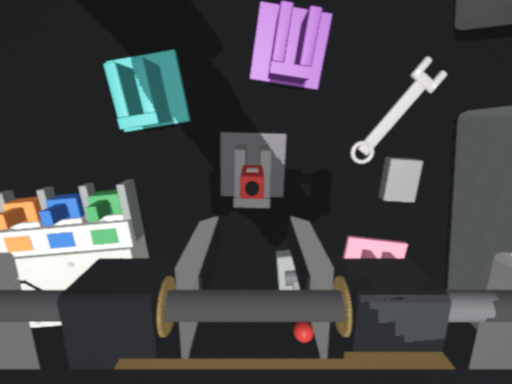

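View pics/w24a.png

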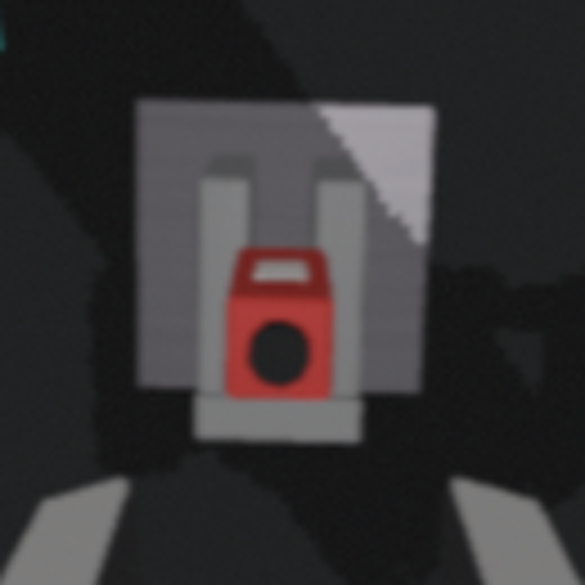

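```bash
python3 - <<'E'
from h import *
c=np.load('w24.npy',allow_pickle=True).item()
cr=lambda p:[190+p[0]/4.5,110+p[1]/4.5]
P=ray(c,[cr(p) for p in[(229,298),(327,298),(332,397),(226,397)]],.135);print(P.round(4),P.mean(0).round(4))
Q=ray(c,[cr(p) for p in[(137,100),(435,104),(421,392),(138,385)]],.008);print(Q.round(4),Q.mean(0).round(4)); st()
E
```

```text
[[0.4293 0.2668 0.135 ]
 [0.4317 0.2882 0.135 ]
 [0.4544 0.2869 0.135 ]
 [0.4517 0.2633 0.135 ]] [0.4418 0.2763 0.135 ]
[[0.391  0.2378 0.008 ]
 [0.4024 0.3282 0.008 ]
 [0.4932 0.316  0.008 ]
 [0.4806 0.2253 0.008 ]] [0.4418 0.2768 0.008 ]
t 36.2 tcp [444.  278.1 239.5] head -6.48 zax [ 0. -0. -1.] F [ 0.7 -0.3 -0.9] gap 49.0
```

```bash
python3 -m crank '{"linear":[[-0.055,-0.04,0],[-0.055,-0.04,-0.5],[-0.055,-0.04,-1.2],[-0.055,-0.04,-2],[-0.055,-0.04,-2.8],[-0.055,-0.04,-3.5],[-0.055,-0.04,-3.84],[-0.055,-0.04,-3.84],[-0.055,-0.04,-3.84],[-0.055,-0.04,-3.84]],"twist":[[0,0,-0.02],[0,0,-0.02],[0,0,-0.02],[0,0,-0.02],[0,0,-0.02],[0,0,-0.02],[0,0,-0.02],[0,0,-0.02],[0,0,-0.02],[0,0,-0.02]],"hand":[50,50,50,50,50,50,50,50,50,50]}' 25
python3 h.py
python3 -m crank '{"linear":[[0,0,0],[0,0,0],[0,0,0],[0,0,0],[0,0,0]],"twist":[[0,0,0],[0,0,0],[0,0,0],[0,0,0],[0,0,0]],"hand":[15,15,15,15,15]}' 25
python3 h.py
```

```text
t: 37.03
tcp_pos: [0.4415, 0.2767, 0.0869]
ee_rot: [0.753, 0.659, 0.001, 0.0]
ft_force: [0.0, -0.2, -0.3]
finger_gap: 0.0501
t 37.03 tcp [441.5 276.7  86.9] head -7.62 zax [ 0.001  0.001 -1.   ] F [ 0.  -0.2 -0.3] gap 50.1
t: 37.45
tcp_pos: [0.4409, 0.2766, 0.0868]
ee_rot: [0.752, 0.659, 0.001, -0.0]
ft_force: [-0.8, -0.0, 3.2]
finger_gap: 0.0239
t 37.45 tcp [440.9 276.6  86.8] head -7.58 zax [ 0.001  0.001 -1.   ] F [-0.8 -0.   3.2] gap 23.9
```

```bash
python3 -m crank '{"linear":[[0,0,0.3],[0,0,0.8],[0,0,1.5],[0,0,2.2],[0.4,-0.5,2.3],[0.9,-1.1,2.3],[1.4,-1.7,2.3],[1.9,-2.3,2.3],[2.4,-2.9,2.3],[2.9,-3.5,2.3]],"twist":[[0,0,0],[0,0,0],[0,0,0],[0,0,0],[0,0,0],[0,0,0],[0,0,0],[0,0,0],[0,0,0],[0,0,0]],"hand":[15,15,15,15,15,15,15,15,15,15]}' 25
python3 h.py
python3 -m crank '{"linear":[[0.5,-0.6,0],[1,-1.2,0],[1.3,-1.5,0],[1.37,-1.57,0],[1.37,-1.57,0],[1.37,-1.57,0],[1.37,-1.57,0]],"twist":[[0,0,0],[0,0,0],[0,0,0],[0,0,0],[0,0,0],[0,0,0],[0,0,0]],"hand":[15,15,15,15,15,15,15]}' 25
python3 - <<'E'
from h import *
c=shot('wrist','w25.png'); st(); s=shot('scene','s25.png')
E
```

```text
t: 38.28
tcp_pos: [0.557, 0.1351, 0.1781]
ee_rot: [0.752, 0.659, -0.0, -0.0]
ft_force: [1.0, 0.6, -0.7]
finger_gap: 0.0239
t 38.28 tcp [557.  135.1 178.1] head -7.57 zax [-0.001  0.    -1.   ] F [ 1.   0.6 -0.7] gap 23.9
t: 38.87
tcp_pos: [0.6101, 0.0757, 0.178]
ee_rot: [0.751, 0.66, -0.0, -0.001]
ft_force: [0.7, 1.1, -0.5]
finger_gap: 0.0236
t 38.92 tcp [610.3  75.7 178.1] head -7.43 zax [-0.001  0.001 -1.   ] F [ 0.8  0.8 -0.5] gap 23.7
```

View pics/w25.png

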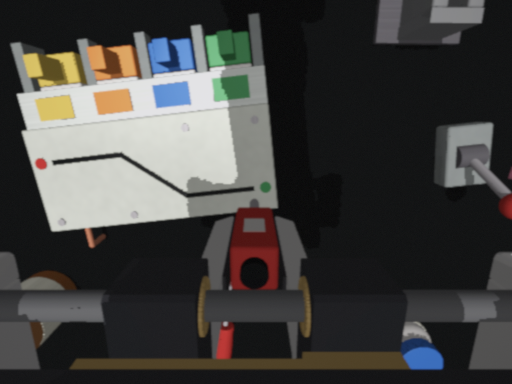

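View pics/s25.png

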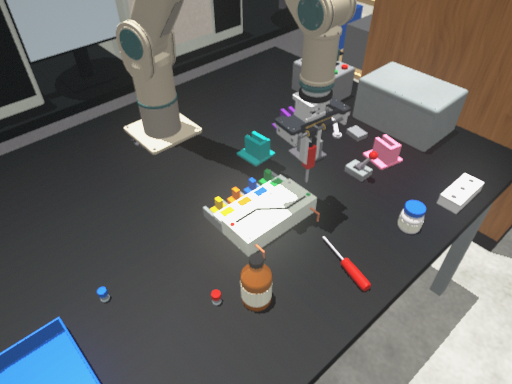

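```bash
python3 - <<'E'
from h import *
c=optics.capture('wrist'); s=optics.capture('scene'); st()
print(ray(c,[[253,189],[188,195],[121.5,154.5],[54,162]],.055).round(4))
a=s['color'][130:230,220:330,::-1]; cv2.imwrite('pics/s26a.png',cv2.resize(a,None,fx=6,fy=6,interpolation=cv2.INTER_CUBIC))
p=status.get_state()['tcp_pos']
print(proj(s,[p+[0,0,-.0718],p+[.001,0,-.0718],[.6126,.0739,.055]]))
E
```

```text
t 39.07 tcp [610.9  74.8 178.3] head -7.48 zax [-0.  0. -1.] F [ 0.4  0.4 -1.1] gap 24.0
[[ 0.6141  0.0738  0.055 ]
 [ 0.6117  0.004   0.055 ]
 [ 0.5601 -0.0561  0.055 ]
 [ 0.5587 -0.1276  0.055 ]]
[[304.68713542 181.56111241]
 [304.96421192 181.74386942]
 [303.41197655 196.10611408]]
```

View pics/s26a.png

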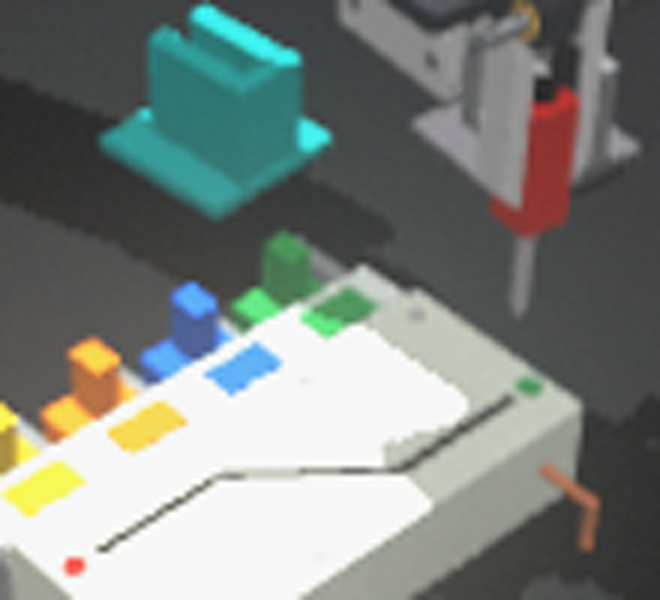

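```bash
python3 -m crank '{"linear":[[0,0,-0.3],[0,0,-0.6],[0,0,-0.9],[0,0,-1.05],[0,0,-1.15],[0,0,-1.19],[0,0,-1.2],[0,0,-1.2],[0,0,-1.2]],"twist":[[0,0,0],[0,0,0],[0,0,0],[0,0,0],[0,0,0],[0,0,0],[0,0,0],[0,0,0],[0,0,0]],"hand":[15,15,15,15,15,15,15,15,15]}' 25
python3 - <<'E'
from h import *
s=shot('scene','s27.png'); st()
a=s['color'][150:230,250:340,::-1]; cv2.imwrite('pics/s27a.png',cv2.resize(a,None,fx=7,fy=7,interpolation=cv2.INTER_CUBIC))
E
```

```text
t: 39.82
tcp_pos: [0.6118, 0.0736, 0.1308]
ee_rot: [0.752, 0.659, 0.0, 0.0]
ft_force: [0.5, 0.1, -1.7]
finger_gap: 0.0239
t 39.87 tcp [611.8  73.6 130.8] head -7.58 zax [ 0.001  0.    -1.   ] F [-0.4  0.3 -1.8] gap 24.0
```

View pics/s27a.png

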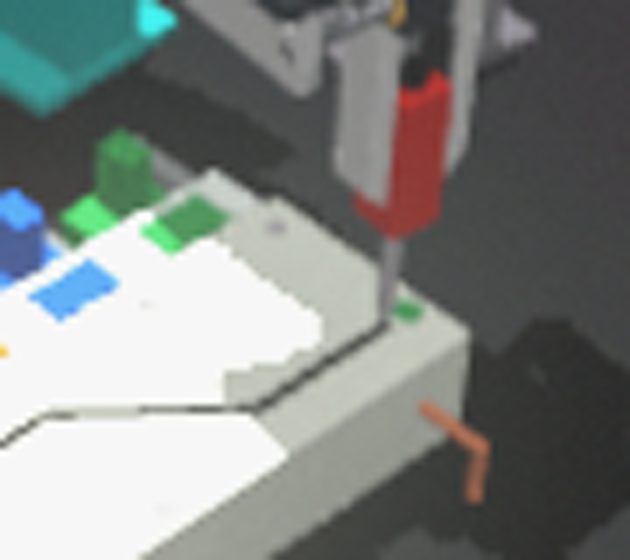

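```bash
python3 -m crank '{"linear":[[0,0,-0.02],[0,0,-0.04],[0,-0.06,-0.04],[0,-0.12,-0.04],[0,-0.18,-0.04],[0,-0.24,-0.04],[0,-0.3,-0.04],[0,-0.36,-0.04],[-0.01,-0.42,-0.04],[-0.01,-0.48,-0.04]],"twist":[[0,0,0],[0,0,0],[0,0,0],[0,0,0],[0,0,0],[0,0,0],[0,0,0],[0,0,0],[0,0,0],[0,0,0]],"hand":[15,15,15,15,15,15,15,15,15,15]}' 25
python3 h.py
python3 -m crank '{"linear":[[0,-0.06,0],[0,-0.12,0],[0,-0.18,0],[0,-0.24,0],[0,-0.3,0],[0,-0.36,0],[0,-0.42,0],[-0.01,-0.48,0],[-0.01,-0.54,0],[-0.01,-0.6,0]],"twist":[[0,0,0],[0,0,0],[0,0,0],[0,0,0],[0,0,0],[0,0,0],[0,0,0],[0,0,0],[0,0,0],[0,0,0]],"hand":[15,15,15,15,15,15,15,15,15,15]}' 25
python3 h.py
```

```text
t: 40.7
tcp_pos: [0.6109, 0.0541, 0.1286]
ee_rot: [0.752, 0.659, -0.0, -0.0]
ft_force: [-0.2, -0.6, -1.0]
finger_gap: 0.0237
t 40.7 tcp [610.9  54.1 128.6] head -7.59 zax [-0. -0. -1.] F [-0.2 -0.6 -1. ] gap 23.7
t: 41.53
tcp_pos: [0.6106, 0.0301, 0.1286]
ee_rot: [0.752, 0.659, -0.0, -0.0]
ft_force: [-0.0, -1.3, -1.3]
finger_gap: 0.024
t 41.53 tcp [610.6  30.1 128.6] head -7.58 zax [-0.  0. -1.] F [-0.  -1.3 -1.3] gap 24.0
```

```bash
python3 -m crank '{"linear":[[0,-0.065,0],[0,-0.13,0],[0,-0.195,0],[0,-0.26,0],[0,-0.325,0],[0,-0.39,0],[0,-0.455,0],[0,-0.52,0],[0,-0.585,0],[0,-0.65,0]],"twist":[[0,0,0],[0,0,0],[0,0,0],[0,0,0],[0,0,0],[0,0,0],[0,0,0],[0,0,0],[0,0,0],[0,0,0]],"hand":[15,15,15,15,15,15,15,15,15,15]}' 25
python3 h.py
python3 -m crank '{"linear":[[-0.04,-0.045,0],[-0.08,-0.09,0],[-0.12,-0.135,0],[-0.16,-0.18,0],[-0.2,-0.23,0],[-0.24,-0.275,0],[-0.28,-0.32,0],[-0.32,-0.37,0],[-0.36,-0.415,0],[-0.4,-0.46,0]],"twist":[[0,0,0],[0,0,0],[0,0,0],[0,0,0],[0,0,0],[0,0,0],[0,0,0],[0,0,0],[0,0,0],[0,0,0]],"hand":[15,15,15,15,15,15,15,15,15,15]}' 25
python3 - <<'E'
from h import *
s=shot('scene','s28.png'); st()
a=s['color'][150:250,210:310,::-1]; cv2.imwrite('pics/s28a.png',cv2.resize(a,None,fx=6,fy=6,interpolation=cv2.INTER_CUBIC))
E
```

```text
t: 42.37
tcp_pos: [0.6106, 0.0042, 0.1286]
ee_rot: [0.752, 0.659, 0.0, -0.0]
ft_force: [0.9, -0.4, -1.6]
finger_gap: 0.0242
t 42.37 tcp [610.6   4.2 128.6] head -7.58 zax [-0.  0. -1.] F [ 0.9 -0.4 -1.6] gap 24.2
t: 43.2
tcp_pos: [0.5944, -0.0142, 0.1286]
ee_rot: [0.752, 0.659, -0.0, -0.0]
ft_force: [0.2, 0.5, -1.7]
finger_gap: 0.0236
t 43.25 tcp [594.  -14.8 128.6] head -7.62 zax [-0.001 -0.    -1.   ] F [-0.7 -1.1 -1.6] gap 24.0
```

View pics/s28a.png

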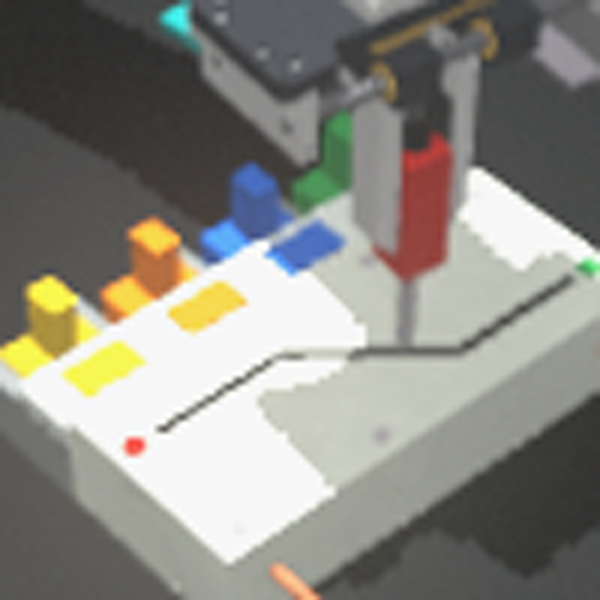

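```bash
python3 -m crank '{"linear":[[-0.04,-0.047,0],[-0.08,-0.094,0],[-0.12,-0.14,0],[-0.16,-0.188,0],[-0.2,-0.235,0],[-0.24,-0.282,0],[-0.28,-0.33,0],[-0.32,-0.376,0],[-0.36,-0.423,0],[-0.4,-0.47,0]],"twist":[[0,0,0],[0,0,0],[0,0,0],[0,0,0],[0,0,0],[0,0,0],[0,0,0],[0,0,0],[0,0,0],[0,0,0]],"hand":[15,15,15,15,15,15,15,15,15,15]}' 25
python3 h.py
python3 -m crank '{"linear":[[-0.04,-0.047,0],[-0.08,-0.094,0],[-0.12,-0.14,0],[-0.16,-0.188,0],[-0.2,-0.235,0],[-0.24,-0.282,0],[-0.28,-0.33,0],[-0.32,-0.376,0],[-0.36,-0.423,0],[-0.4,-0.47,0]],"twist":[[0,0,0],[0,0,0],[0,0,0],[0,0,0],[0,0,0],[0,0,0],[0,0,0],[0,0,0],[0,0,0],[0,0,0]],"hand":[15,15,15,15,15,15,15,15,15,15]}' 25
python3 h.py
python3 -m crank '{"linear":[[-0.04,-0.047,0],[-0.06,-0.09,0],[-0.07,-0.15,0],[-0.07,-0.21,0],[-0.07,-0.27,0],[-0.07,-0.33,0],[-0.07,-0.39,0],[-0.07,-0.45,0],[-0.075,-0.51,0],[-0.075,-0.57,0]],"twist":[[0,0,0],[0,0,0],[0,0,0],[0,0,0],[0,0,0],[0,0,0],[0,0,0],[0,0,0],[0,0,0],[0,0,0]],"hand":[15,15,15,15,15,15,15,15,15,15]}' 25
python3 h.py
```

```text
t: 44.08
tcp_pos: [0.5785, -0.033, 0.1286]
ee_rot: [0.752, 0.659, 0.0, -0.0]
ft_force: [0.5, -0.3, -2.3]
finger_gap: 0.0242
t 44.08 tcp [578.5 -33.  128.6] head -7.58 zax [ 0.  0. -1.] F [ 0.5 -0.3 -2.3] gap 24.2
t: 44.92
tcp_pos: [0.5624, -0.0518, 0.1286]
ee_rot: [0.752, 0.659, -0.0, -0.0]
ft_force: [0.2, -0.6, -1.5]
finger_gap: 0.0236
t 44.92 tcp [562.4 -51.8 128.6] head -7.58 zax [-0.  0. -1.] F [ 0.2 -0.6 -1.5] gap 23.6
t: 45.75
tcp_pos: [0.5596, -0.0747, 0.1286]
ee_rot: [0.752, 0.659, -0.0, -0.0]
ft_force: [0.4, 0.5, -1.1]
finger_gap: 0.0241
t 45.75 tcp [559.6 -74.7 128.6] head -7.58 zax [-0. -0. -1.] F [ 0.4  0.5 -1.1] gap 24.1
```

```bash
python3 -m crank '{"linear":[[0,-0.06,0],[0,-0.12,0],[0,-0.18,0],[0,-0.24,0],[-0.01,-0.3,0],[-0.01,-0.36,0],[-0.01,-0.42,0],[-0.01,-0.48,0],[-0.01,-0.54,0],[-0.01,-0.6,0]],"twist":[[0,0,0],[0,0,0],[0,0,0],[0,0,0],[0,0,0],[0,0,0],[0,0,0],[0,0,0],[0,0,0],[0,0,0]],"hand":[15,15,15,15,15,15,15,15,15,15]}' 25
python3 h.py
python3 -m crank '{"linear":[[0,-0.06,0],[0,-0.12,0],[0,-0.18,0],[0,-0.24,0],[-0.01,-0.3,0],[-0.01,-0.36,0],[-0.01,-0.42,0],[-0.01,-0.48,0],[-0.01,-0.54,0],[-0.01,-0.6,0]],"twist":[[0,0,0],[0,0,0],[0,0,0],[0,0,0],[0,0,0],[0,0,0],[0,0,0],[0,0,0],[0,0,0],[0,0,0]],"hand":[15,15,15,15,15,15,15,15,15,15]}' 25
python3 -m crank '{"linear":[[0,-0.05,0],[0,-0.1,0],[0,-0.12,0],[0,-0.12,0],[0,-0.12,0]],"twist":[[0,0,0],[0,0,0],[0,0,0],[0,0,0],[0,0,0]],"hand":[15,15,15,15,15]}' 25
python3 - <<'E'
from h import *
s=shot('scene','s29.png'); st()
a=s['color'][150:250,190:290,::-1]; cv2.imwrite('pics/s29a.png',cv2.resize(a,None,fx=6,fy=6,interpolation=cv2.INTER_CUBIC))
E
```

```text
t: 46.58
tcp_pos: [0.5592, -0.0987, 0.1286]
ee_rot: [0.752, 0.659, 0.0, 0.0]
ft_force: [-0.4, 0.6, -1.2]
finger_gap: 0.0238
t 46.58 tcp [559.2 -98.7 128.6] head -7.58 zax [ 0.  0. -1.] F [-0.4  0.6 -1.2] gap 23.8
t: 47.42
tcp_pos: [0.5588, -0.1226, 0.1286]
ee_rot: [0.752, 0.659, -0.0, -0.0]
ft_force: [1.2, 0.4, -0.7]
finger_gap: 0.0238
t: 47.83
tcp_pos: [0.5588, -0.1271, 0.1286]
ee_rot: [0.752, 0.659, 0.0, -0.0]
ft_force: [-0.4, 0.3, -0.2]
finger_gap: 0.0236
t 47.88 tcp [ 558.8 -127.   128.6] head -7.57 zax [-0.  0. -1.] F [-0.3 -0.3 -1.1] gap 23.7
```

View pics/s29a.png

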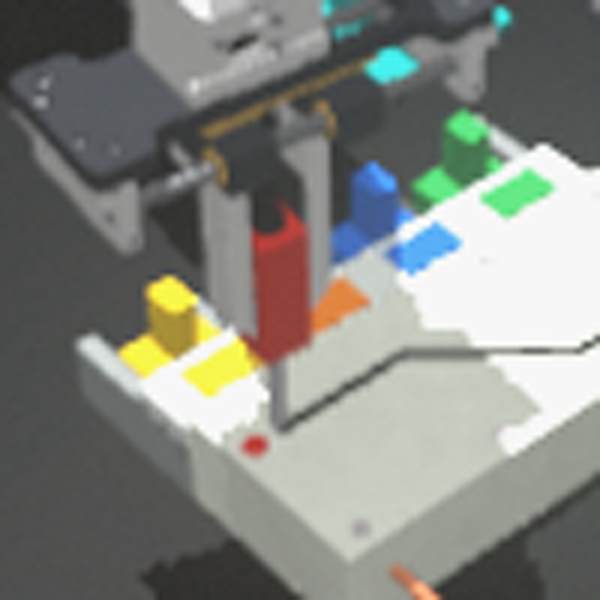

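```bash
python3 -m crank '{"linear":[[0,0,0.4],[0,0,0.9],[0,0.3,1.3],[0,1,1.35],[-0.1,1.8,1.35],[-0.2,2.6,1.35],[-0.4,3.4,1.35],[-0.6,4.2,1.35],[-0.8,5,1.35],[-1,5.8,1.35]],"twist":[[0,0,0],[0,0,0],[0,0,0],[0,0,0],[0,0,0],[0,0,0],[0,0,0],[0,0,0],[0,0,0],[0,0,0]],"hand":[15,15,15,15,15,15,15,15,15,15]}' 25
python3 h.py
python3 -m crank '{"linear":[[-0.3,0.8,0],[-0.6,1.6,0],[-1,2.4,0],[-1.4,3.2,0],[-1.8,3.9,0],[-1.94,4.25,0],[-1.94,4.29,0],[-1.94,4.29,0],[-1.94,4.29,0],[-1.94,4.29,0]],"twist":[[0,0,0],[0,0,0],[0,0,0],[0,0,0],[0,0,0],[0,0,0],[0,0,0],[0,0,0],[0,0,0],[0,0,0]],"hand":[15,15,15,15,15,15,15,15,15,15]}' 25
python3 - <<'E'
from h import *
s=shot('scene','s30.png'); st(); c=shot('wrist','w30.png'); st()
a=s['color'][95:195,270:370,::-1]; cv2.imwrite('pics/s30a.png',cv2.resize(a,None,fx=6,fy=6,interpolation=cv2.INTER_CUBIC))
E
```

```text
t: 48.72
tcp_pos: [0.5181, 0.1065, 0.1827]
ee_rot: [0.752, 0.659, 0.0, -0.0]
ft_force: [0.6, 0.1, -1.6]
finger_gap: 0.0233
t 48.72 tcp [518.1 106.5 182.7] head -7.57 zax [ 0.  0. -1.] F [ 0.6  0.1 -1.6] gap 23.3
t: 49.55
tcp_pos: [0.4422, 0.2745, 0.1826]
ee_rot: [0.753, 0.658, -0.0, 0.0]
ft_force: [0.2, -0.3, -0.9]
finger_gap: 0.0237
t 49.6 tcp [442.2 274.5 182.6] head -7.76 zax [ 0.    -0.001 -1.   ] F [ 0.2 -0.   0. ] gap 23.7
t 49.65 tcp [442.  274.7 182.6] head -7.75 zax [ 0.    -0.001 -1.   ] F [-0.1  0.3 -1.4] gap 23.9
```

View pics/s30a.png

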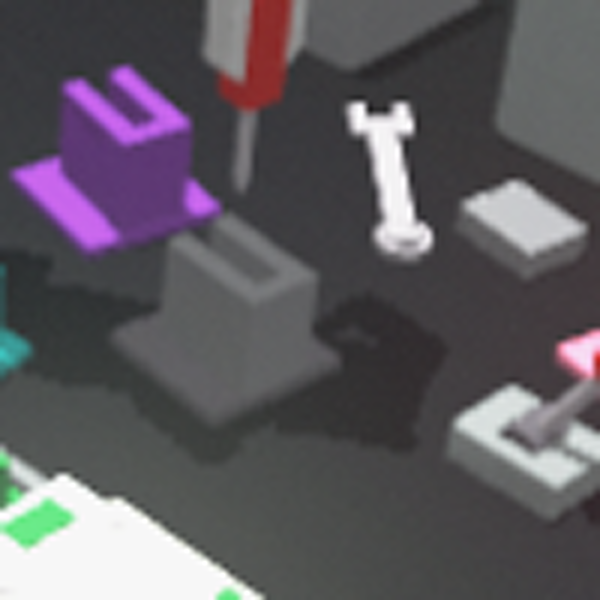

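View pics/w30.png

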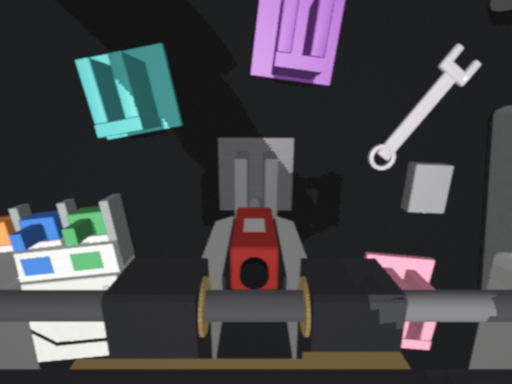

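```bash
python3 -m crank '{"linear":[[0,0,0],[0,0,-0.2],[0,0,-0.4],[0,0,-0.4],[0,0,-0.4]],"twist":[[0,0,0],[0,0,0],[0,0,0],[0,0,0],[0,0,0]],"hand":[15,15,15,15,15]}' 25; python3 h.py
```

```text
t: 50.07
tcp_pos: [0.4406, 0.2759, 0.1657]
ee_rot: [0.752, 0.659, -0.001, -0.0]
ft_force: [0.7, -0.5, -1.2]
finger_gap: 0.024
t 50.07 tcp [440.6 275.9 165.7] head -7.59 zax [-0.002 -0.001 -1.   ] F [ 0.7 -0.5 -1.2] gap 24.0
```

```bash
python3 -m crank '{"linear":[[0,0.01,-0.2],[0,0.01,-0.5],[0,0.01,-0.8],[0,0.01,-1.1],[0,0.01,-1.4],[0,0.01,-1.65],[0,0.01,-1.8],[0,0.01,-1.9],[0,0.01,-1.94],[0,0.01,-1.95]],"twist":[[0,0,0],[0,0,0],[0,0,0],[0,0,0],[0,0,0],[0,0,0],[0,0,0],[0,0,0],[0,0,0],[0,0,0]],"hand":[15,15,15,15,15,15,15,15,15,15]}' 25; python3 h.py
```

```text
t: 50.9
tcp_pos: [0.4413, 0.2768, 0.0885]
ee_rot: [0.752, 0.659, 0.0, -0.0]
ft_force: [-0.2, 0.2, -0.8]
finger_gap: 0.0241
t 50.9 tcp [441.3 276.8  88.5] head -7.58 zax [ 0.  0. -1.] F [-0.2  0.2 -0.8] gap 24.1
```

Lower the last ~1.7 mm and release slowly.

```bash
python3 -m crank '{"linear":[[0,0,-0.02],[0,0,-0.04],[0,0,-0.045],[0,0,-0.045],[0,0,-0.045],[0,0,-0.045],[0,0,-0.045],[0,0,-0.045],[0,0,-0.045],[0,0,-0.045]],"twist":[[0,0,0],[0,0,0],[0,0,0],[0,0,0],[0,0,0],[0,0,0],[0,0,0],[0,0,0],[0,0,0],[0,0,0]],"hand":[15,15,15,15,26,28,32,40,50,50]}' 25; python3 h.py
python3 -m crank '{"linear":[[0,0,0.3],[0,0,1],[0,0,2],[0,0,3],[0,0,3.8],[0,0,3.8],[0,0,3.8],[0,0,3.8]],"twist":[[0,0,0],[0,0,0],[0,0,0],[0,0,0],[0,0,0],[0,0,0],[0,0,0],[0,0,0]],"hand":[50,50,50,50,50,50,50,50]}' 25
python3 - <<'E'
from h import *
s=shot('scene','s31.png'); c=shot('wrist','w31.png'); st(); np.save('w31.npy',c,allow_pickle=True)
a=s['color'][95:195,270:370,::-1]; cv2.imwrite('pics/s31a.png',cv2.resize(a,None,fx=6,fy=6,interpolation=cv2.INTER_CUBIC))
E
```

```text
t: 51.73
tcp_pos: [0.4412, 0.2768, 0.0868]
ee_rot: [0.752, 0.659, 0.0, -0.0]
ft_force: [0.2, 0.1, -0.3]
finger_gap: 0.048
t 51.73 tcp [441.2 276.8  86.8] head -7.58 zax [ 0.  0. -1.] F [ 0.2  0.1 -0.3] gap 48.0
t: 52.4
tcp_pos: [0.4406, 0.2766, 0.2383]
ee_rot: [0.752, 0.659, -0.0, -0.0]
ft_force: [0.1, 0.6, -0.8]
finger_gap: 0.0499
t 52.5 tcp [440.2 276.2 237.3] head -7.57 zax [-0.003 -0.002 -1.   ] F [ 0.1 -0.4 -0.1] gap 49.9
```

View pics/s31a.png

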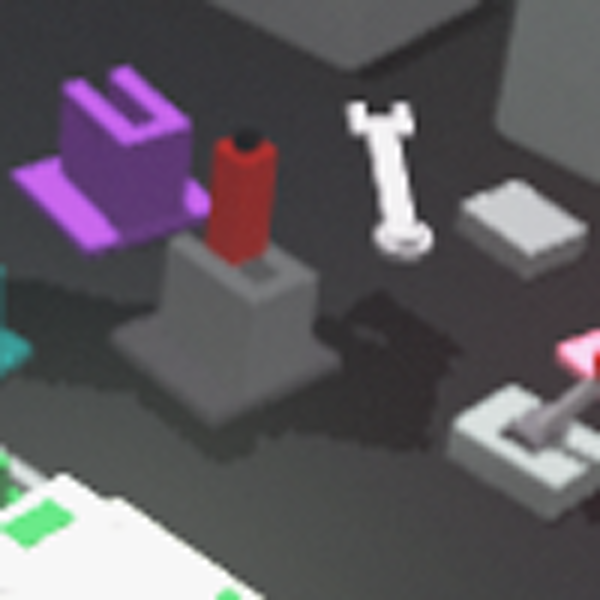

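View pics/w31.png

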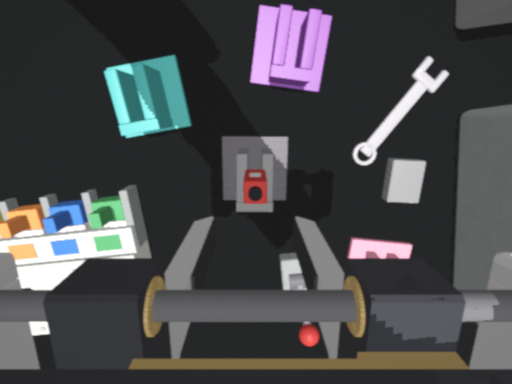

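```bash
python3 -m crank '{"linear":[[0.9,0.1,0],[1.8,0.3,0],[2.7,0.5,0],[3.6,0.7,0],[4.5,0.9,0],[5.4,1.1,0],[6.2,1.12,0],[6.62,1.12,0],[6.62,1.12,0],[6.62,1.12,0]],"twist":[[0,0,0.11],[0,0,0.11],[0,0,0.11],[0,0,0.11],[0,0,0.11],[0,0,0.11],[0,0,0.11],[0,0,0.11],[0,0,0.11],[0,0,0.11]],"hand":[50,50,0,0,0,0,0,0,0,0]}' 30
python3 h.py
python3 -m crank '{"linear":[[0,0,-1],[0,0,-2],[0,0,-3],[0,0,-3.8],[0,0,-4],[0,0,-4],[0,0,-4]],"twist":[[0,0,0],[0,0,0],[0,0,0],[0,0,0],[0,0,0],[0,0,0],[0,0,0]],"hand":[0,0,0,0,0,0,0]}' 30
python3 h.py
python3 -m crank '{"linear":[[-0.4,0,0],[-0.8,0,0],[-1.1,0,0],[-1.4,0,0],[-1.7,0,0],[-2,0,0],[-2.25,0,0],[-2.45,0,0],[-2.6,0,0],[-2.68,0,0]],"twist":[[0,0,0],[0,0,0],[0,0,0],[0,0,0],[0,0,0],[0,0,0],[0,0,0],[0,0,0],[0,0,0],[0,0,0]],"hand":[0,0,0,0,0,0,0,0,0,0]}' 30
python3 h.py
python3 -m crank '{"linear":[[0,0,0],[0,0,0]],"twist":[[0,0,0],[0,0,0]],"hand":[0,0]}' 30
python3 h.py
```

```text
t: 53.33
tcp_pos: [0.7054, 0.3206, 0.2356]
ee_rot: [0.715, 0.699, -0.002, -0.001]
ft_force: [0.4, -0.4, 0.5]
finger_gap: 0.0017
t 53.33 tcp [705.4 320.6 235.6] head -1.34 zax [-0.004 -0.002 -1.   ] F [ 0.4 -0.4  0.5] gap 1.7
t: 53.92
tcp_pos: [0.706, 0.3223, 0.0803]
ee_rot: [0.715, 0.699, 0.001, 0.0]
ft_force: [0.2, 0.1, 0.7]
finger_gap: 0.0006
t 53.92 tcp [706.  322.3  80.3] head -1.24 zax [ 0.001  0.001 -1.   ] F [0.2 0.1 0.7] gap 0.6
t: 54.75
tcp_pos: [0.5993, 0.3226, 0.0808]
ee_rot: [0.715, 0.699, 0.002, 0.0]
ft_force: [1.2, 0.5, -0.4]
finger_gap: 0.0007
t 54.75 tcp [599.3 322.6  80.8] head -1.25 zax [ 0.003  0.002 -1.   ] F [ 1.2  0.5 -0.4] gap 0.7
t: 54.92
tcp_pos: [0.5991, 0.3217, 0.0793]
ee_rot: [0.715, 0.699, 0.0, 0.0]
ft_force: [-0.5, 0.7, -0.3]
finger_gap: 0.0001
t 54.92 tcp [599.1 321.7  79.3] head -1.28 zax [ 0.001  0.    -1.   ] F [-0.5  0.7 -0.3] gap 0.1
```

Shut. Back off, rise, move to a clear viewpoint and check everything.

```bash
python3 -m crank '{"linear":[[0.4,0,0],[0.7,0,0.8],[0.7,0,1.8],[0.4,-0.9,2.8],[0,-1.8,3.5],[-0.4,-2.7,3.8],[-0.8,-3.6,4],[-1.2,-4.4,4],[-1.4,-5,4],[-1.5,-5.3,4]],"twist":[[0,0,0],[0,0,0],[0,0,0],[0,0,0],[0,0,0],[0,0,0],[0,0,0],[0,0,0],[0,0,0],[0,0,0]],"hand":[0,0,0,0,0,0,0,0,0,0]}' 30
python3 -m crank '{"linear":[[0,0,0],[0,0,0],[0,0,0],[0,0,0],[0,0,0]],"twist":[[0,0,0],[0,0,0],[0,0,0],[0,0,0],[0,0,0]],"hand":[0,0,0,0,0]}' 30
python3 - <<'E'
from h import *
c=shot('wrist','w32.png'); st(); t=shot('top','t32.png'); s=shot('scene','s32.png')
for cc,nm,z in((t,'t',.092),(s,'s',.092)):
    h=cv2.cvtColor(cc['color'],cv2.COLOR_RGB2HSV)
    m=(((h[...,0]<5)|(h[...,0]>174))&(h[...,1]>150)&(h[...,2]>80)).astype(np.uint8)
    n,l,sx,ce=cv2.connectedComponentsWithStats(m)
    for i in range(1,n):
        if sx[i,4]>8: print(nm,sx[i],ce[i],ray(cc,[ce[i]],z)[0].round(4))
E
```

```text
t: 55.75
tcp_pos: [0.5373, 0.1031, 0.2398]
ee_rot: [0.717, 0.697, -0.001, 0.001]
ft_force: [-0.1, 0.3, -0.8]
finger_gap: 0.0007
t: 56.17
tcp_pos: [0.5391, 0.1115, 0.2383]
ee_rot: [0.714, 0.7, -0.0, -0.0]
ft_force: [-1.0, -0.4, -1.3]
finger_gap: 0.0007
t 56.22 tcp [539.  111.  238.3] head -1.16 zax [-0.001  0.    -1.   ] F [ 1.1 -0.1  0.1] gap 0.5
t [235  69  15  31 282] [241.82269504  83.82978723] [ 0.8261 -0.0026  0.092 ]
t [332 129  10  10  69] [336.33333333 133.52173913] [ 0.6672 -0.2798  0.092 ]
t [128 165   9  10  72] [132.15277778 169.65277778] [0.5735 0.3239 0.092 ]
t [140 210  11   9  69] [145.30434783 213.68115942] [0.4439 0.2854 0.092 ]
t [  5 275   9   8  55] [  9.09090909 278.21818182] [0.2715 0.6687 0.092 ]
s [342  65   5   4  20] [344.   66.5] [0.237  0.7087 0.092 ]
s [305 118  11  21 179] [309.82681564 127.49162011] [0.4337 0.2925 0.092 ]
s [349 139   8   8  55] [352.47272727 142.78181818] [0.5766 0.3262 0.092 ]
s [341 258  30  33 399] [355.55137845 274.14285714] [ 0.8824 -0.0554  0.092 ]
s [211 289  10  12  91] [215.51648352 294.38461538] [ 0.7182 -0.3131  0.092 ]
```

View pics/w32.png

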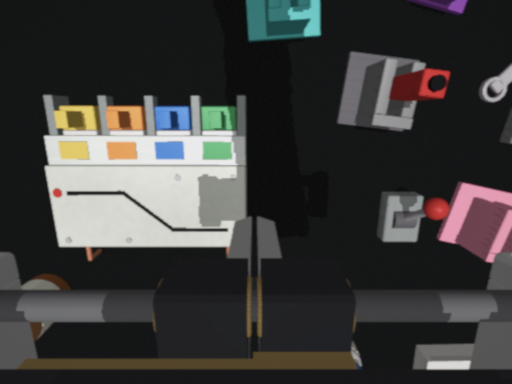

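View pics/s32.png

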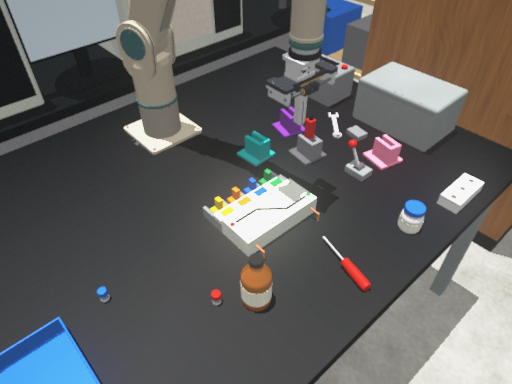

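```bash
python3 - <<'E'
from h import *
c=optics.capture('wrist'); t=optics.capture('top')
a=c['color'][40:140,335:455,::-1]; cv2.imwrite('pics/w33a.png',cv2.resize(a,None,fx=6,fy=6,interpolation=cv2.INTER_CUBIC))
a=t['color'][190:245,120:185,::-1]; b=cv2.imread('pics/top0.png')[190:245,120:185]
cv2.imwrite('pics/t33a.png',cv2.resize(np.hstack([b,a]),None,fx=6,fy=6,interpolation=cv2.INTER_CUBIC))
E
```

```text
(no output)
```

View pics/w33a.png

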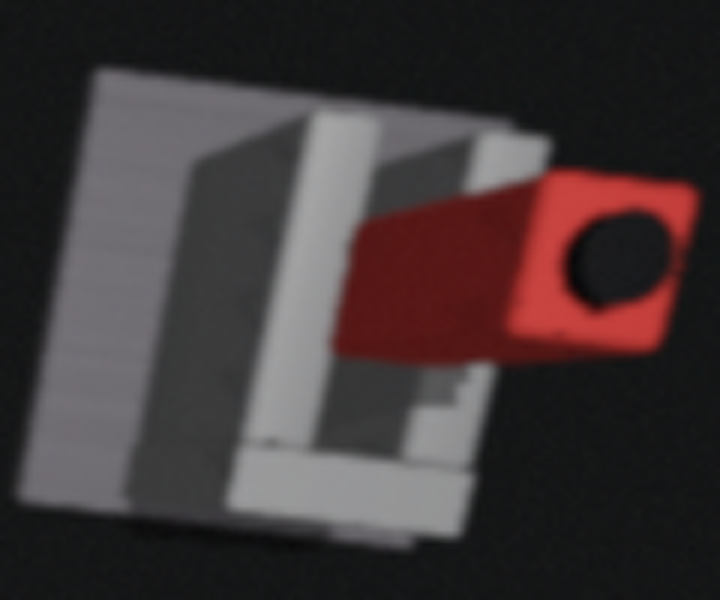

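View pics/t33a.png

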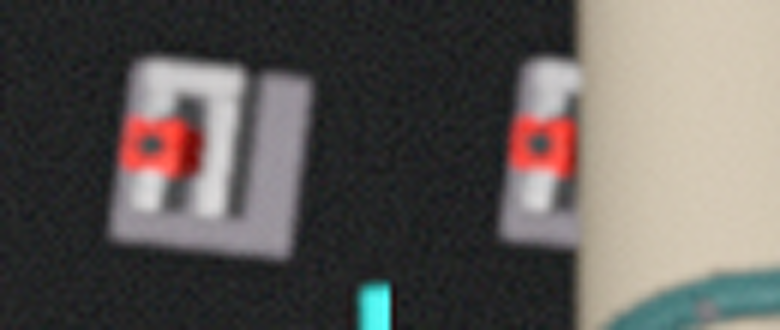

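```bash
python3 - <<'E'
from h import *
print(r.hand_in()); st()
E
```

```text
the job is handed in; nothing more can be done
None
the job is handed in; nothing more can be done
```

The job is handed in, at about 56 s of the 210 s allowed; it reports no verdict. My last pictures show every end condition met.

- **Cartridges:** all four were slid home and felt the block, with 7–16 N on the wrist. Blue was later knocked about 35 mm back in its lane. A frame taken before my first valve opening already showed it out, but I only noticed afterwards. I shut the valve, pushed blue home again, confirmed all four were home, and reopened it.
- **Valve opening:** it was pushed to its stop (about 7 N), and the ball was seen at x 0.654 m.
- **Gasket run:** the wand tip went along the whole line at about 3 cm/s and roughly 2 mm above it. No contact force showed, and scene pictures at the start, on the diagonal and at the end had the tip on the line.
- **Finish:** the wand hangs upright in the grey stand, in the same place in the pictures as at the start. The valve is shut: the ball is at x 0.5735 m, past its starting 0.584 m. All four cartridges look home, and the bottle and vials are unmoved. The gripper is clear of everything at a height of 0.24 m.

**Checks that disagreed:**
- Estimates of the manifold's yaw differed between views, from -0.014 to -0.033 rad; I used about -0.02 rad.
- The last automatic measurement of the wand from the top camera was about 4 mm off. The arm was hiding part of the wand, and a crop of that picture showed it had not moved.

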